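Put the hand meter away in the push-push drawer

ROBOT

A 6-joint arm with a two-finger parallel gripper is mounted at the origin on a cart in front of the work surface, level with it; the furniture and walls round the work are solid. World frame = base frame: x ahead of the robot, y to its left, z up, the work surface at z = 0. Lengths are in mm, angles in rad, forces in N, time in s.
With the tool pointing down it reaches from about 325 to 900 mm from the base axis. Payload 6.1 kg.
Tool frame: the origin (TCP) lies midway between the tips of the shut fingers; the grasp point (between the pads) lies 19 mm behind it; z points along the fingers, y is the direction in which the jaws open and shut (so a half turn about z gives the same grasp; the last joint's range is limited). The gripper opens to 85 mm and grips with 20 to 120 N. Pads are 22 mm wide; open, the fingers measure 114 mm over their backs; the gripper's body (76 mm by 85 mm) begins 54 mm behind the grasp point. The pads swing forward as they close: fully open they stand 13 mm farther back than shut.
Start: joints at [-1.306, 0.22, 1.526, -0, 1.395, -0.126], TCP at [238.073, -577.873, 231.3] pointing down, gripper open.
Joint ranges: [-2.98, 2.98], [-0.91, 2.08], [0.09, 2.57], [-1.24, 4.39], [0.2, 2.65], [-2.68, 2.68]. Speed limits (rad/s): [2.57, 2.57, 3.01, 3.14, 3.14, 3.14].

INTERFACE

Orientations are given as a unit quaternion [x, y, z, w].
In Python, from plant import telemetry, cams, r gives the robot as it stands.
- The arm moves only by the tool servo_tool, never from a script. Its argument "increments" is a list of rows, each a list of 3 entries, a list of its own where there are three numbers: the shift along the world's x, y, z in units of 12 cm (1.0 is 12 cm), then the turn about the world's z in units of 90 degrees (1.0 is 90 degrees), then the closure, from -1 (fully open) to 1 (shut), so that 0 is half open. A call has 1 to 12 rows; each row is the pose to reach, as a shift and turn from the pose measured when the call began; what a row does not reach only later rows make up. A row lasts 1/10 s, in which the tool goes at most 50 mm and 8.59 degrees, less where a joint would pass 70% of its speed; a pose out of reach is approached as far as the arm can. A call with a number of a shift or a turn outside -1 to 1 is refused whole. A call with a gripper value outside its range is refused whole. The fingers move at their own pace and stop on an object; the grip force is fixed at half the most. Time passes only in rows, so rows that repeat a pose let the fingers close. It gives the time, the measured TCP pose, the force and the opening at its end, in the units of the state.
- telemetry.read_state(): the state, without advancing time (a new reading comes with each control period).
- cams.capture(name): name is "scene" or "top"; returns the picture (400x640x3 uint8, red, green, blue); there is no depth.
- cams.camera_model(name): a dict with "mtx" (3x3 intrinsics, pixels), "k1" (the pictures are not rectified: a ray, as slopes to the right and down, at radius r is drawn at 1 + k1 r^2 times it, then the intrinsics apply), "origin" and "rotation" of the camera in the world. Camera axes: x right, y down, z forward; pixel columns grow to the right and rows downward; lengths in mm; the calibration is good to about 2 mm. A picture is of the moment at which its call begins. camera_model takes no time and is no camera call.
- r.hand_in(): hands the job in, once; it reports no verdict.
The state is a dict: "time_s": time; "q": joint angles; "qvel": joint speeds; "effort": joint torques, N m; "tool_pos": TCP position; "eef_rot": TCP orientation; "force": force on the tool from outside, world axes, zero at the start; "torque": the same for the moment, N m; "opening": opening from 0.0 (shut) to 1.0 (fully open).
Only numpy, scipy, OpenCV 4.12 (cv2) and the standard library are available. Lean on these libraries where they do the work, as an engineer would, in place of code of your own. Each camera call takes 0.05 s, during which the arm holds its last target.

TASK

Press the blue bar of the sample drawer all the way in so that the drawer springs out. Take the hand meter out of its charging cradle, lay it on the green pad with its keys up and let go, take it again across its width and put it flat, keys up, into the drawer's well. Then press the drawer in until it latches, and make sure that it stays shut when you let go; press gently (stop when you feel the end stop), do not drop the meter, and leave the other things where they stand.

Things in the scene. Friction and masses are not known exactly. Their poses are not given: they have to be found in the camera images.
- meter_centre (a point): centre of the hand meter: off-white slab with rounded edges, 62 wide (its x axis), 125 long (y), 21 mm thick (z, which points out of the face with the keys), 0.13 to 0.21 kg. It starts on a long edge in the cradle (x up), its top 70 mm above the worktop, 38 mm out of the slot; grip it there across its 21 mm. Its edges are rounded: let go on edge on a flat surface, it falls over
- cradle: black charging cradle, fixed to the worktop, 100 x 74 mm base, 32 mm high, with an open-ended slot 23.5 mm wide along its x axis that holds the meter; origin under its centre. The keys of the meter face its +y side
- pad_top (a point): centre of the top of a flat green pad, 190 (x) x 210 (y) x 3 mm, fixed to the worktop; z up
- unit_front (a point): middle of the front of the fixed white drawer unit (136 deep, 176 wide, 64 mm high), 30 mm up; x axis points into the unit, the way the drawer is pressed. Its push-push latch works as in a ball pen: press the drawer in to the firm end stop and let go, and a shut drawer springs out, an open one stays shut. A press more than 2 mm short of the stop may not toggle it
- drawer_push (a point): middle of the front face of the drawer's blue push bar (150 wide, 14 thick, its top 32 mm above the worktop, its underside 7 mm); moves with the drawer; x axis points into the unit. With the drawer shut the bar still stands 22 mm out of the unit
- drawer_well (a point): centre of the floor of the well in the drawer's tray, 24 mm above the worktop; the well is 75 (x) by 139 (y) mm with an 8 mm high rim 3 mm thick, its front rim against the push bar; moves with the drawer. With the drawer open the unit's front stands about 61 mm behind the well's centre
- drawer (a joint): drawer slide: 0 is shut and latched, 0.095 m is fully sprung out, negative is pressed in beyond shut. A spring of about 1.5 to 5 N always drives it out. The firm end stop lies 12 to 16 mm beyond shut (it differs from unit to unit and cannot be seen). From open it latches only if it had sprung out fully before
- amber_bottle: bystander: tall brown bottle, white cap, 58 mm across, 195 high; origin under its centre
- strip_canister: bystander: white canister with purple cap, 40 mm across, 85 high; origin under its centre
- yellow_pot: bystander: specimen pot with yellow lid, 62 mm across, 62 high; origin under its centre
- white_pot: bystander: specimen pot with white lid, 62 mm across, 62 high; origin under its centre
- tape: bystander: roll of blue tape lying flat, 63 mm across, 16 high; origin under its centre
- syrup_bottle: bystander: brown bottle with white cap, 44 mm across, 135 high; origin under its centre

How it is judged (in metres and radians):
On the way, in this order (a step that is already met when the one before it is completed fails the run):
1. the drawer has sprung out fully (value of joint drawer above 0.088 m), for 0.2 s.
2. the meter lies flat on the green pad, keys up, let go (angle between meter_centre's own z axis and vertical below 0.12 rad and height (world z) of meter_centre below 0.02 m and horizontal distance between meter_centre and pad_top below 0.09 m and contact force between meter and the fingers below 0.1 N), for 0.2 s.
3. the meter lies flat in the well of the open drawer, keys up, let go (x of meter_centre in the frame of drawer_well between -0.012 and 0.012 m and y of meter_centre in the frame of drawer_well between -0.013 and 0.013 m and z of meter_centre in the frame of drawer_well between 0.004 and 0.015 m and angle between meter_centre's own z axis and vertical below 0.12 rad and contact force between meter and the fingers below 0.1 N and value of joint drawer above 0.07 m), for 0.2 s.
At the end, for the whole second after the job is handed in: the drawer stays latched shut (within 4 mm of its shut position) with nothing pressing it, and the meter lies at rest in its well, keys up, level within 7 degrees, its centre within 12 mm of the well's centre along x and 13 mm along y (x of meter_centre in the frame of drawer_well between -0.012 and 0.012 m and y of meter_centre in the frame of drawer_well between -0.013 and 0.013 m and z of meter_centre in the frame of drawer_well between 0.004 and 0.015 m and angle between meter_centre's own z axis and vertical below 0.12 rad and value of joint drawer between -0.004 and 0.004 m and velocity of joint drawer between -0.01 and 0.01 m/s and linear speed of meter below 0.02 m/s); the robot touches nothing.
It fails at once if the drawer is pressed harder than 45 N (contact force between drawer and the arm above 45 N).
It fails at once if the drawer is pressed harder than 45 N (contact force between drawer and the fingers above 45 N).
It fails at once if the meter is dropped (moving faster than 1.2 m/s out of the fingers) (linear speed of meter above 1.2 m/s and contact force between meter and the fingers below 0.1 N).
It fails at once if a bystander is moved by more than 25 mm or knocked over (distance of any of amber_bottle, strip_canister, yellow_pot, white_pot, tape, syrup_bottle from where it was at the start of the episode above 0.025 m or angle between any of amber_bottle, strip_canister, yellow_pot, white_pot, tape, syrup_bottle's own z axis and vertical above 0.5 rad).
It also fails if it takes over 67 s, if anything falls off the work surface, if the arm or the gripper's body presses on something with over 40 N, if the wrist force passes 120 N, or if a joint passes its speed limit or range.

## Working session

There is one attempt and no reset: what is moved stays moved. The work goes in short steps, Python scripts to look and compute and a tool call to move; the robot and the scene stay as the last step left them, time stands still between calls to the robot, and variables do not carry over. Pictures are saved under pics/ and viewed, and the job is handed in when it is done.

Besides the shell and the picture viewer there is one more tool, called after ">>>" as name(argument=value, ...) on one line, values as JSON. servo_tool: Moves the arm, as the interface text tells. Its arguments: {"type":"object","properties":{"increments":{"type":"array","items":{"type":"array"}}},"required":["increments"]}

```bash
ls; mkdir -p pics; python3 - <<'E'
from plant import telemetry, cams, r
import cv2
print(telemetry.read_state())
for n in ("scene","top"):
    im=cams.capture(n); cv2.imwrite(f"pics/{n}0.png",im[:,:,::-1]); print(n,cams.camera_model(n))
E
```

```text
pics
{'time_s': 0.0, 'q': array([-1.30613165e+00,  2.21251808e-01,  1.52759757e+00,  8.71470349e-06,
        1.39471125e+00, -1.26102525e-01]), 'qvel': array([-2.96362852e-05,  1.97711257e-03,  6.85567838e-04, -1.50018361e-03,
        8.86371333e-04, -9.36767050e-04]), 'effort': array([-4.26934967e-04, -4.96892703e+01, -3.89396989e+01, -3.26654772e-04,
        1.07510036e-02, -2.32523666e-05]), 'tool_pos': array([ 237.89973788, -577.29953712,  230.19050899]), 'eef_rot': array([ 9.80972942e-01,  1.94142006e-01, -6.38382175e-05, -9.81923244e-04]), 'force': array([ 0.26714497, -0.11553965,  0.39394444]), 'torque': array([-0.01708869,  0.01827081, -0.02747082]), 'opening': 1.001828225692548}
scene {'mtx': array([[467.17021705,   0.        , 317.60974633],
       [  0.        , 467.17021705, 200.0957516 ],
       [  0.        ,   0.        ,   1.        ]]), 'k1': 0.01816254297495915, 'origin': array([  19.42813704,  666.70571229, 1154.70257295]), 'rotation': array([-0.30016786,  0.88877811, -0.33123206,  0.10128202])}
top {'mtx': array([[457.65241593,   0.        , 315.10801869],
       [  0.        , 457.65241593, 198.16005545],
       [  0.        ,   0.        ,   1.        ]]), 'k1': 0.04145033479916177, 'origin': array([ 392.26787274, -112.66213521, 1453.42695026]), 'rotation': array([-0.7044908 ,  0.70769433, -0.03886025,  0.03676058])}
```

View pics/scene0.png

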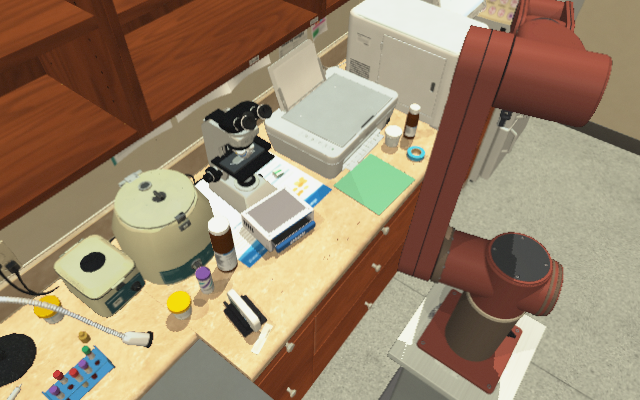

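View pics/top0.png

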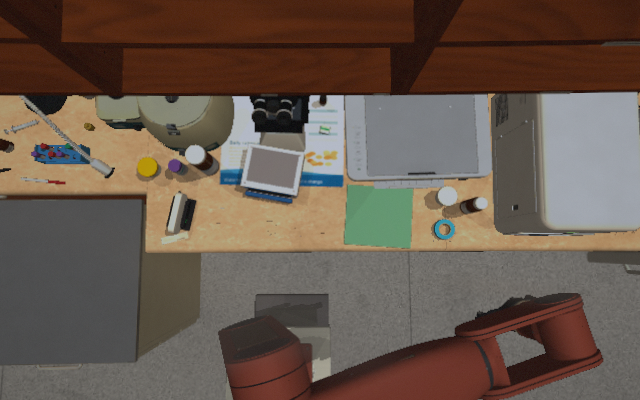

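The scene picture shows the cradle with the meter (245,313), the drawer unit (280,222) with the blue bar to its lower right, and the pad (375,183). In the top view these are at (180,215), (273,175) and (379,216). The next step is helpers and close-ups.

```bash
cat > h.py <<'E'
import numpy as np, cv2
from scipy.spatial.transform import Rotation as R
from plant import telemetry, cams, r
def cm(n):
    c=cams.camera_model(n); q=np.array(c['rotation']); Rm=R.from_quat(q).as_matrix(); return c['mtx'],c['k1'],np.array(c['origin']),Rm
def ray(n,uv):
    K,k1,o,Rm=cm(n); uv=np.atleast_2d(np.array(uv,float))
    p=cv2.undistortPoints(uv[:,None,:],K,np.array([k1,0,0,0.]),None,None)[:,0,:]
    d=np.c_[p,np.ones(len(p))]@Rm.T
    return o,d/np.linalg.norm(d,axis=1)[:,None]
def onz(n,uv,z):
    o,d=ray(n,uv); return o+d*((z-o[2])/d[:,2])[:,None]
def proj(n,P):
    K,k1,o,Rm=cm(n); P=np.atleast_2d(P)
    p=(P-o)@Rm; p2=p[:,:2]/p[:,2:]; rr=(p2**2).sum(1)[:,None]; p2=p2*(1+k1*rr)
    return p2*[K[0,0],K[1,1]]+[K[0,2],K[1,2]]
def tri(uva,uvb):
    o1,d1=ray('scene',uva);o2,d2=ray('top',uvb); d1=d1[0];d2=d2[0]
    A=np.c_[d1,-d2]; s=np.linalg.lstsq(A,o2-o1,rcond=None)[0]
    a=o1+s[0]*d1;b=o2+s[1]*d2; return (a+b)/2,np.linalg.norm(a-b)
def crop(n,im,x0,y0,x1,y1,s,name):
    cv2.imwrite(f"pics/{name}.png",cv2.resize(im[y0:y1,x0:x1,::-1],None,fx=s,fy=s,interpolation=cv2.INTER_CUBIC))
E
python3 - <<'E'
from h import *
s=cv2.imread('pics/scene0.png')[:,:,::-1];t=cv2.imread('pics/top0.png')[:,:,::-1]
crop('s',s,150,180,330,360,4,'s_left'); crop('t',t,130,130,330,260,4,'t_left'); crop('t',t,330,130,530,260,4,'t_right')
st=telemetry.read_state()
print(proj('top',[0,0,0]),proj('scene',[0,0,0]),proj('top',st['tool_pos']),proj('scene',st['tool_pos']))
# pad
for n,im in(('scene',s),('top',t)):
    hsv=cv2.cvtColor(im.copy(),cv2.COLOR_RGB2HSV); m=cv2.inRange(hsv,(55,70,80),(85,255,255))
    c=max(cv2.findContours(m,0,2)[0],key=cv2.contourArea); b=cv2.boxPoints(cv2.minAreaRect(c))
    q=cv2.approxPolyDP(c,5,True)[:,0,:]; print(n,q.tolist(), onz(n,q,3).round(1).tolist())
for nm,uv,z in (('amber',(198,157),195),('canister',(176,166),85),('yellow',(148,167),62),('white',(447,196),62),('tape',(445,229),16),('syrup',(480,204),135)):
    print(nm,onz('top',uv,z).round(0))
E
```

```text
[[277.41792259 377.36023228]] [[468.82320733 337.73481867]] [[492.63519029 306.54191547]] [[498.04263905 119.40931589]]
scene [[370, 154], [334, 185], [379, 214], [414, 179]] [[576.0, -419.7, 3.0], [590.2, -219.9, 3.0], [404.9, -206.5, 3.0], [392.0, -409.0, 3.0]]
top [[348, 185], [345, 243], [409, 247], [411, 189]] [[589.9, -222.7, 3.0], [405.4, -210.9, 3.0], [392.2, -412.0, 3.0], [576.1, -423.4, 3.0]]
amber [[644. 209. 195.]]
canister [[639. 302.  85.]]
yellow [[640. 394.  62.]]
white [[ 547. -520.   62.]]
tape [[ 448. -523.   16.]]
syrup [[ 515. -592.  135.]]
```

View pics/s_left.png

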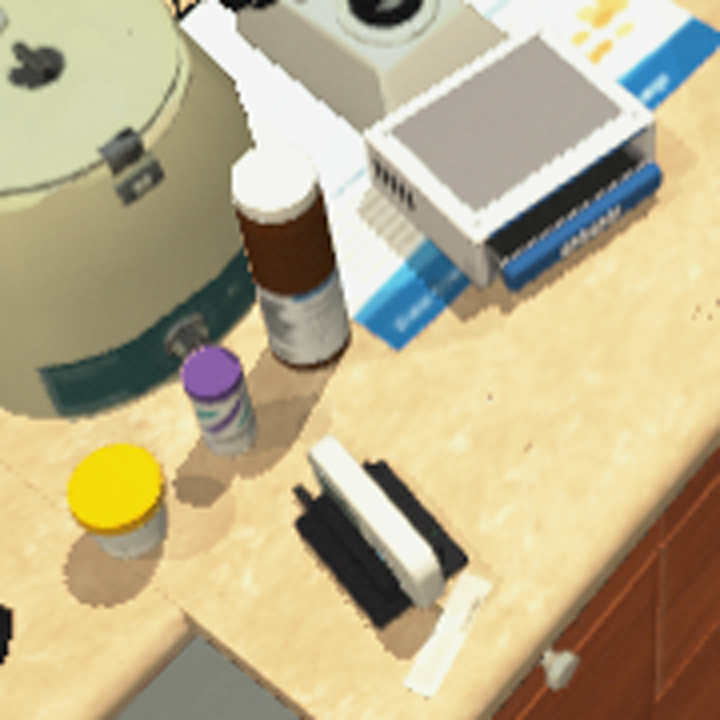

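View pics/t_left.png

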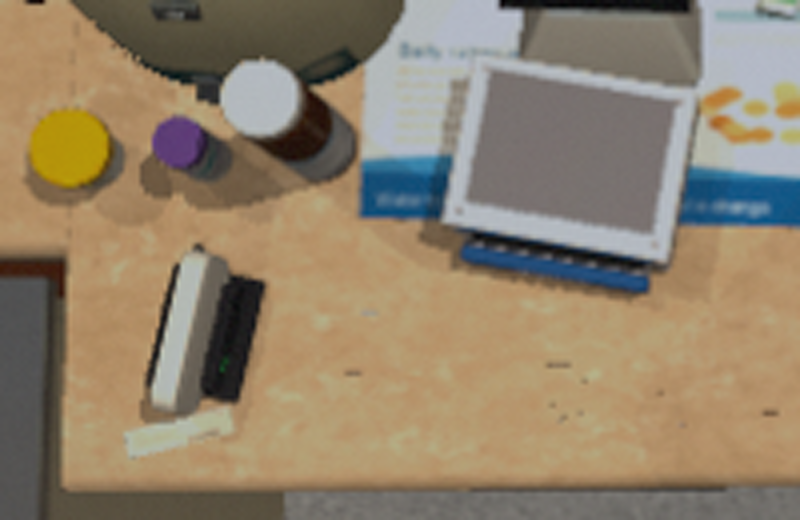

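```bash
python3 - <<'E'
from h import *
s=cv2.imread('pics/scene0.png')[:,:,::-1];t=cv2.imread('pics/top0.png')[:,:,::-1]
crop('s',s,205,270,285,350,9,'s_met'); crop('t',t,150,180,210,250,8,'t_met'); crop('t',t,230,135,315,210,9,'t_unit'); crop('s',s,235,180,325,255,8,'s_unit')
E
```

```text
(no output)
```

View pics/s_met.png

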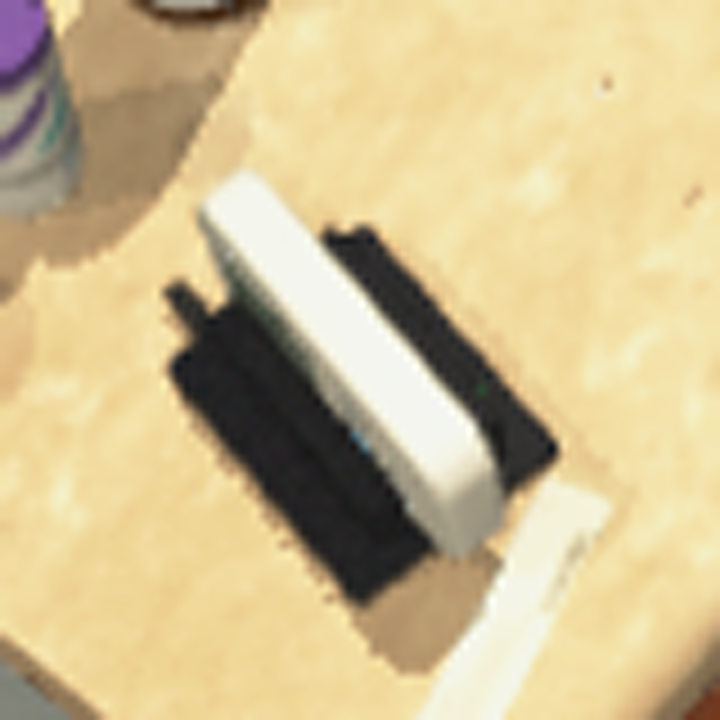

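View pics/t_met.png

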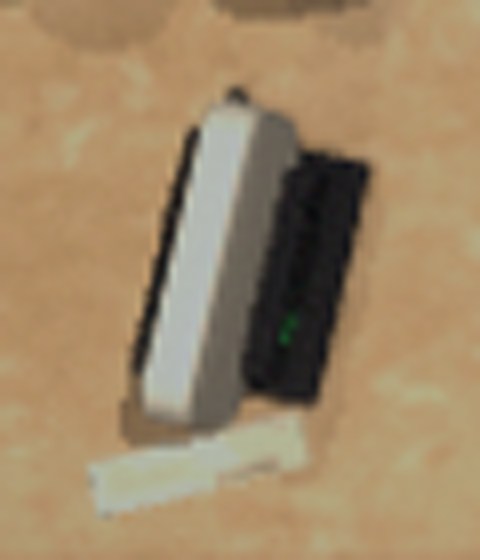

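View pics/t_unit.png

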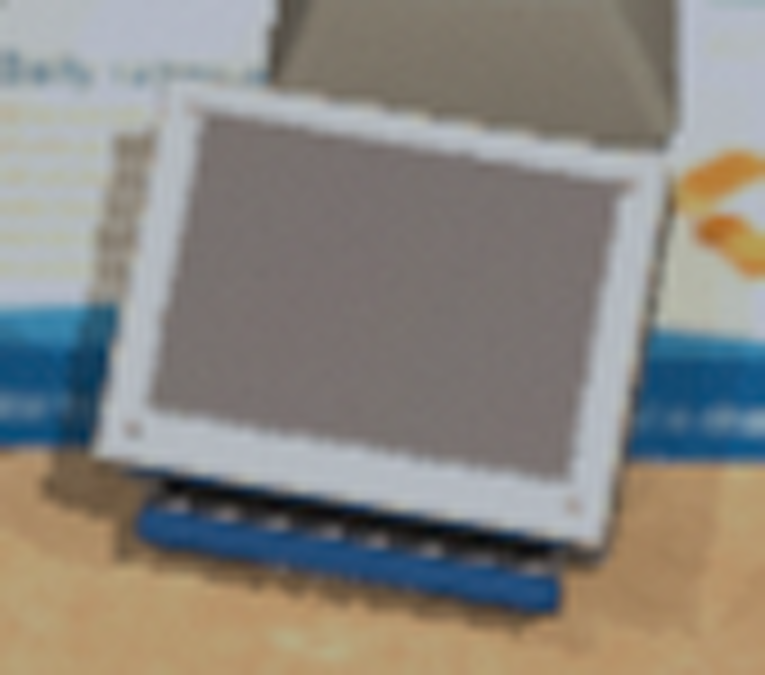

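View pics/s_unit.png

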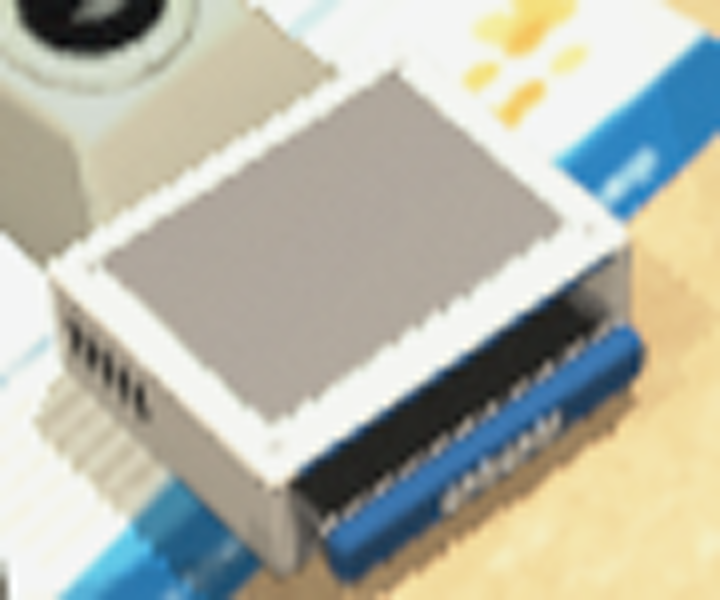

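The scene picture (crop s_met) shows dark and blue marks on the meter's world +y face, at pixel (245,319). The top view shows a plain face on the −y side, so the keys most likely face +y; I'll check that once it is lifted. Next I'll measure the unit, bar and meter.

```bash
python3 - <<'E'
from h import *
u=lambda p,o,s:(np.array(p,float)+.5)/s-.5+np.array(o)
# unit top corners z=64: far-left, far-right, front-right, front-left
T=u([(172,85),(672,152),(600,552),(98,455)],(230,135),9)
a=onz('top',T,64); print('unit top(top cam)\n',a.round(1))
S=u([(395,55),(632,238),(272,487),(52,268)],(235,180),8)
b=onz('scene',S,64); print('unit (scene): FR?,FrontR,FrontL,FL\n',b.round(1))
for c in (a,b): print([round(np.linalg.norm(c[i]-c[(i+1)%4]),1) for i in range(4)])
# bar top front edge z=32
T=u([(142,540),(552,612)],(230,135),9); print('bar front low/top?',onz('top',T,32).round(1))
T=u([(150,505),(560,572)],(230,135),9); print('bar back top',onz('top',T,32).round(1))
S=u([(330,545),(630,335)],(235,180),8); print('bar scene front top',onz('scene',S,32).round(1))
# meter top strip z=70
T=u([(207,108),(257,115),(195,415),(143,402)],(150,180),8); print('met top',onz('top',T,70).round(1))
S=u([(203,213),(262,180),(490,455),(440,490)],(205,270),9); print('met scene',onz('scene',S,70).round(1))
# meter silhouettes
T=u([(300,152),(372,162),(315,402),(243,390)],(150,180),8); print('cradle right top z32',onz('top',T,32).round(1))
S=u([(172,370),(360,605),(555,450),(365,228)],(205,270),9); print('cradle scene z32/0',onz('scene',S,32).round(1))
E
```

```text
unit top(top cam)
 [[710.5  87.2  64. ]
 [686.6 -84.2  64. ]
 [548.7 -59.5  64. ]
 [582.6 111.   64. ]]
unit (scene): FR?,FrontR,FrontL,FL
 [[680.7 -71.1  64. ]
 [550.8 -54.2  64. ]
 [582.7 115.9  64. ]
 [713.2  90.1  64. ]]
[np.float64(173.1), np.float64(140.1), np.float64(173.8), np.float64(130.1)]
[np.float64(131.0), np.float64(173.1), np.float64(133.0), np.float64(164.5)]
bar front low/top? [[557.2 100.5  32. ]
 [531.5 -41.6  32. ]]
bar back top [[569.4  97.9  32. ]
 [545.4 -44.4  32. ]]
bar scene front top [[565.8 106.5  32. ]
 [538.1 -36.9  32. ]]
met top [[558.2 306.   70. ]
 [555.5 287.1  70. ]
 [442.2 307.1  70. ]
 [447.2 326.6  70. ]]
met scene [[554.7 311.7  70. ]
 [548.7 293.6  70. ]
 [439.  317.9  70. ]
 [443.  334.   70. ]]
cradle right top z32 [[545.4 281.1  32. ]
 [541.4 253.2  32. ]
 [448.3 272.9  32. ]
 [453.1 300.6  32. ]]
cradle scene z32/0 [[544.6 341.7  32. ]
 [452.4 361.6  32. ]
 [439.9 293.2  32. ]
 [531.7 273.7  32. ]]
```

>>> servo_tool(increments=[[[0.15,0.33,0],-0.05,1],[[0.3,0.67,0],-0.1,1],[[0.45,1.0,0],-0.13,1],[[0.45,1.0,0],-0.13,1]])

```text
time_s: 0.5
tool_pos: [293.6, -453.0, 229.5]
eef_rot: [0.996, 0.094, 0.0, -0.002]
force: [-0.5, -0.6, -0.8]
opening: 0.331
```

>>> servo_tool(increments=[[[0.15,0.35,0],-0.05,1],[[0.3,0.7,0],-0.1,1],[[0.45,1.0,0],-0.12,1]])

```text
time_s: 0.8
tool_pos: [347.7, -331.6, 229.1]
eef_rot: [1.0, -0.001, 0.0, -0.003]
force: [0.5, 0.2, 0.7]
opening: -0.001
```

>>> servo_tool(increments=[[[0.15,0.35,0],-0.05,1],[[0.3,0.7,0],-0.1,1],[[0.45,1.0,0],-0.12,1]])

```text
time_s: 1.1
tool_pos: [402.0, -210.0, 229.1]
eef_rot: [0.995, -0.096, 0.001, -0.003]
force: [0.7, -1.1, 0.5]
opening: -0.002
```

>>> servo_tool(increments=[[[0.15,0.35,0],0,1],[[0.3,0.7,0],0,1],[[0.45,1.0,0],0,1]])

```text
time_s: 1.4
tool_pos: [456.5, -88.4, 229.0]
eef_rot: [0.995, -0.096, 0.001, -0.003]
force: [1.1, -1.1, 0.2]
opening: 0.002
```

```bash
cat >> h.py <<'E'
def st():
    s=telemetry.read_state(); e=R.from_quat(s['eef_rot']).as_matrix()
    print('t',round(s['time_s'],2),'pos',s['tool_pos'].round(1),'xang',round(np.degrees(np.arctan2(e[1,0],e[0,0])),2),'F',s['force'].round(1),'op',round(s['opening'],3),'q',np.round(s['q'],2)); return s
E
python3 -c "
from h import *
st()"
```

```text
t 1.4 pos [456.5 -88.4 229. ] xang -11.02 F [ 1.1 -1.1  0.2] op 0.002 q [-0.37 -0.17  1.93  0.01  1.38  1.4 ]
```

>>> servo_tool(increments=[[[0.1,0.35,-0.15],0,1],[[0.25,0.7,-0.4],0,1],[[0.35,1.05,-0.7],0,1],[[0.35,1.0,-0.9],0,1]])

```text
out of range: row 3 has 1.05, outside -1 to 1
```

>>> servo_tool(increments=[[[0.05,0.06,-0.4],0,1],[[0.05,0.06,-0.8],0,1],[[0.05,0.06,-0.85],0,1],[[0.05,0.06,-0.85],0,1]])

```text
time_s: 1.8
tool_pos: [461.4, -81.2, 126.0]
eef_rot: [0.995, -0.096, -0.001, -0.003]
force: [0.4, -0.9, 0.0]
opening: -0.002
```

```bash
python3 -c "
from h import *
st()"
```

```text
t 1.8 pos [461.4 -81.2 126. ] xang -11.02 F [ 0.4 -0.9  0. ] op -0.002 q [-0.35 -0.05  2.02  0.01  1.17  1.41]
```

My typo (1.05) got the first call refused. The second ran in free space, so no harm done. Carrying on from the measured pose.

>>> servo_tool(increments=[[[0.1,0.35,-0.05],0,1],[[0.25,0.7,-0.2],0,1],[[0.4,1.0,-0.5],0,1],[[0.4,1.0,-0.7],0,1],[[0.4,1.0,-0.91],0,1],[[0.4,1.0,-0.91],0,1]])

```text
time_s: 2.4
tool_pos: [508.9, 38.5, 16.3]
eef_rot: [0.995, -0.096, -0.002, -0.003]
force: [-0.5, -0.1, 0.3]
opening: -0.001
```

```bash
python3 - <<'E'
from h import *
s=st(); im=cams.capture('top'); im2=cams.capture('scene')
print(proj('top',s['tool_pos']),proj('scene',s['tool_pos']))
a=cv2.resize(im[140:240,220:320],None,fx=4,fy=4,interpolation=2); b=cv2.resize(im2[170:270,230:330],None,fx=4,fy=4,interpolation=2)
cv2.imwrite('pics/pre1.png',np.hstack([a,b])[:,:,::-1])
E
```

```text
t 2.4 pos [508.9  38.5  16.3] xang -11.03 F [-0.5 -0.1  0.3] op -0.001 q [-0.08  0.22  1.97  0.01  0.95  1.68]
[[265.64938297 210.28313038]] [[305.66231421 245.40125945]]
```

View pics/pre1.png

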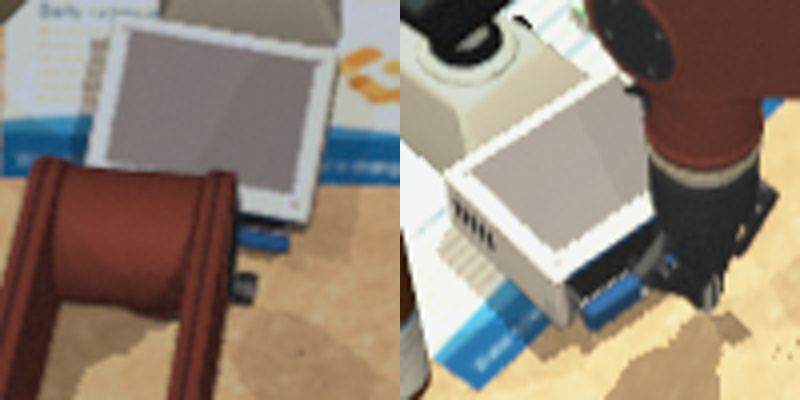

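>>> servo_tool(increments=[[[0.08,-0.016,0],0,1],[[0.13,-0.025,0],0,1],[[0.17,-0.033,0],0,1],[[0.2,-0.039,0],0,1],[[0.2,-0.039,0],0,1]])

```text
time_s: 3.0
tool_pos: [535.3, 33.3, 19.1]
eef_rot: [0.995, -0.097, -0.0, -0.003]
force: [0.0, 0.6, -0.3]
opening: 0.001
```

>>> servo_tool(increments=[[[0.02,-0.004,0],0,1],[[0.04,-0.008,0],0,1],[[0.04,-0.008,0],0,1]])

```text
time_s: 3.3
tool_pos: [539.2, 32.6, 18.6]
eef_rot: [0.995, -0.096, -0.001, -0.003]
force: [-4.5, 2.0, 2.1]
opening: 0.003
```

>>> servo_tool(increments=[[[0.02,-0.004,0],0,1],[[0.04,-0.008,0],0,1],[[0.04,-0.008,0],0,1]])

```text
time_s: 3.6
tool_pos: [543.3, 31.9, 18.2]
eef_rot: [0.995, -0.096, -0.002, -0.003]
force: [-4.5, 1.7, 1.6]
opening: 0.0
```

>>> servo_tool(increments=[[[0.02,-0.004,0],0,1],[[0.035,-0.007,0],0,1],[[0.035,-0.007,0],0,1]])

```text
time_s: 3.9
tool_pos: [546.9, 31.2, 17.9]
eef_rot: [0.995, -0.096, -0.003, -0.003]
force: [-3.8, 2.7, 2.3]
opening: -0.0
```

>>> servo_tool(increments=[[[0.015,-0.003,0],0,1],[[0.015,-0.003,0],0,1]])

```text
time_s: 4.1
tool_pos: [548.2, 31.0, 17.6]
eef_rot: [0.995, -0.096, -0.003, -0.003]
force: [-3.8, 1.7, 2.0]
opening: -0.002
```

>>> servo_tool(increments=[[[0.012,-0.003,0],0,1],[[0.012,-0.003,0],0,1]])

```text
time_s: 4.3
tool_pos: [549.0, 30.9, 17.5]
eef_rot: [0.995, -0.096, -0.004, -0.003]
force: [-4.6, 1.1, 2.8]
opening: 0.0
```

>>> servo_tool(increments=[[[0.014,-0.003,0],0,1],[[0.014,-0.003,0],0,1]])

```text
time_s: 4.5
tool_pos: [549.1, 30.9, 17.2]
eef_rot: [0.995, -0.096, -0.006, -0.003]
force: [-9.3, 2.3, 6.3]
opening: 0.001
```

>>> servo_tool(increments=[[[0.014,-0.003,0],0,1],[[0.014,-0.003,0],0,1]])

```text
time_s: 4.7
tool_pos: [549.1, 30.9, 16.9]
eef_rot: [0.995, -0.096, -0.008, -0.003]
force: [-9.1, 2.5, 6.1]
opening: 0.0
```

The end stop shows at x≈549: force went from 4.6 to 9 N with no travel. One slightly firmer push to confirm, then retreat.

>>> servo_tool(increments=[[[0.025,-0.005,0],0,1],[[0.03,-0.006,0],0,1]])

```text
time_s: 4.9
tool_pos: [549.2, 30.9, 16.2]
eef_rot: [0.995, -0.096, -0.012, -0.004]
force: [-15.8, 3.1, 11.9]
opening: -0.001
```

>>> servo_tool(increments=[[[-0.3,0.06,0],0,1],[[-0.7,0.14,0.1],0,1],[[-1.0,0.2,0.3],0,1],[[-1.0,0.2,0.8],0,1],[[-1.0,0.6,1.0],0,-1],[[-1.0,1.0,1.0],0,-1],[[-1.0,1.0,1.0],0,-1]])

```text
time_s: 5.6
tool_pos: [431.5, 155.1, 139.2]
eef_rot: [0.996, -0.094, -0.008, -0.005]
force: [-0.1, -1.3, -0.3]
opening: 0.505
```

```bash
python3 - <<'E'
from h import *
s=st(); im=cams.capture('top'); im2=cams.capture('scene')
print(proj('top',s['tool_pos']),proj('scene',s['tool_pos']))
a=cv2.resize(im[140:240,220:320],None,fx=4,fy=4,interpolation=2); b=cv2.resize(im2[170:270,230:330],None,fx=4,fy=4,interpolation=2)
cv2.imwrite('pics/open1.png',np.hstack([a,b])[:,:,::-1])
cv2.imwrite('pics/sc1.png',im2[:,:,::-1])
E
```

```text
t 5.6 pos [431.5 155.1 139.2] xang -10.79 F [-0.1 -1.3 -0.3] op 0.505 q [ 0.16 -0.09  2.03  0.02  1.21  1.92]
[[220.04347769 234.0547381 ]] [[301.54750465 262.63034816]]
```

View pics/open1.png

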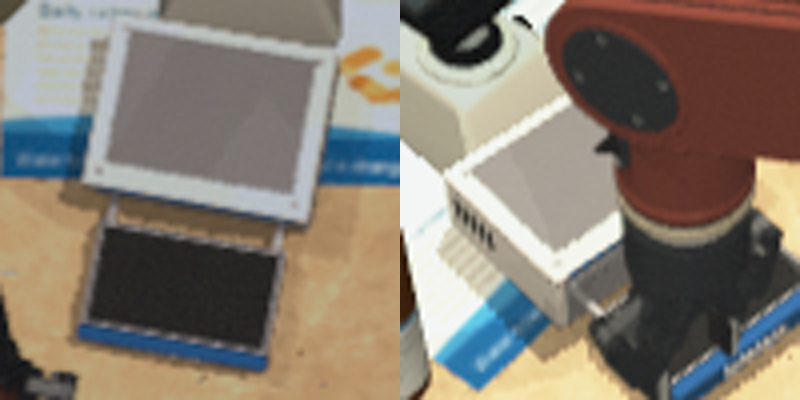

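View pics/sc1.png

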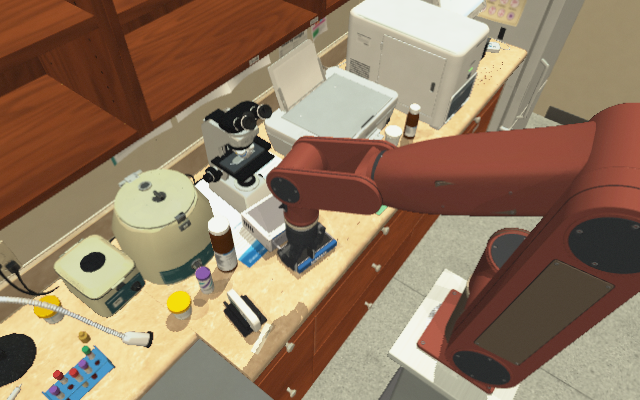

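The drawer has sprung out: in the top view the black well is at about (264,212) and the blue bar at (263,226). Next I measure the well and move over the meter.

>>> servo_tool(increments=[[[0.15,0.35,0],-0.01,-1],[[0.3,0.65,0],-0.01,-1],[[0.5,1.0,0],-0.01,-1],[[0.5,1.0,0],-0.01,-1]])

```text
time_s: 6.1
tool_pos: [492.3, 274.2, 135.2]
eef_rot: [0.995, -0.102, -0.01, -0.004]
force: [0.1, -0.9, -0.5]
opening: 1.002
```

```bash
python3 - <<'E'
from h import *
s=st(); im=cams.capture('top'); im2=cams.capture('scene')
print(proj('top',s['tool_pos']),proj('scene',s['tool_pos']))
for n,i in (('top',im),('scene',im2)):
    cv2.imwrite(f'pics/{n}2.png',i[:,:,::-1])
crop('',im,230,170,310,245,9,'t_well'); crop('',im2,200,220,360,345,5,'s_well')
E
```

```text
t 6.1 pos [492.3 274.2 135.2] xang -11.66 F [ 0.1 -0.9 -0.5] op 1.002 q [0.36 0.17 1.77 0.02 1.21 2.13]
[[179.08715079 213.11616074]] [[252.62026322 283.0414256 ]]
```

View pics/t_well.png

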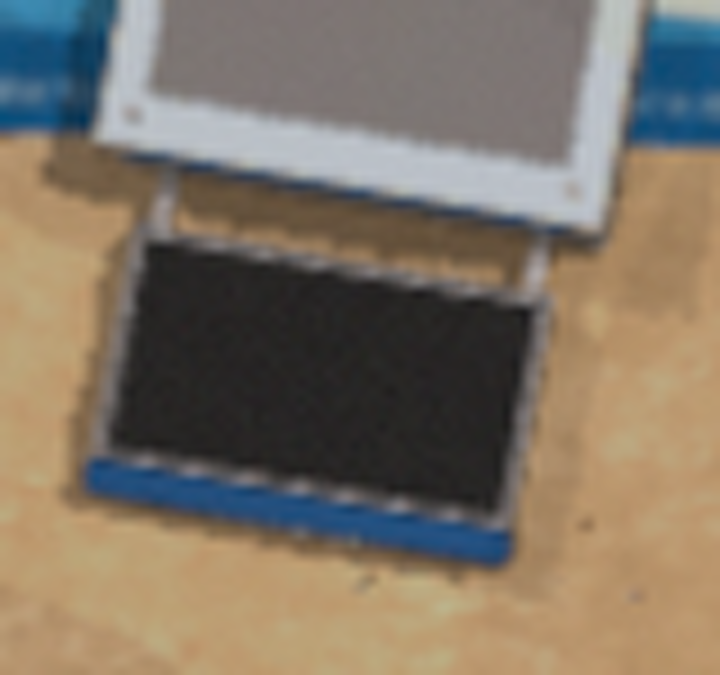

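View pics/s_well.png

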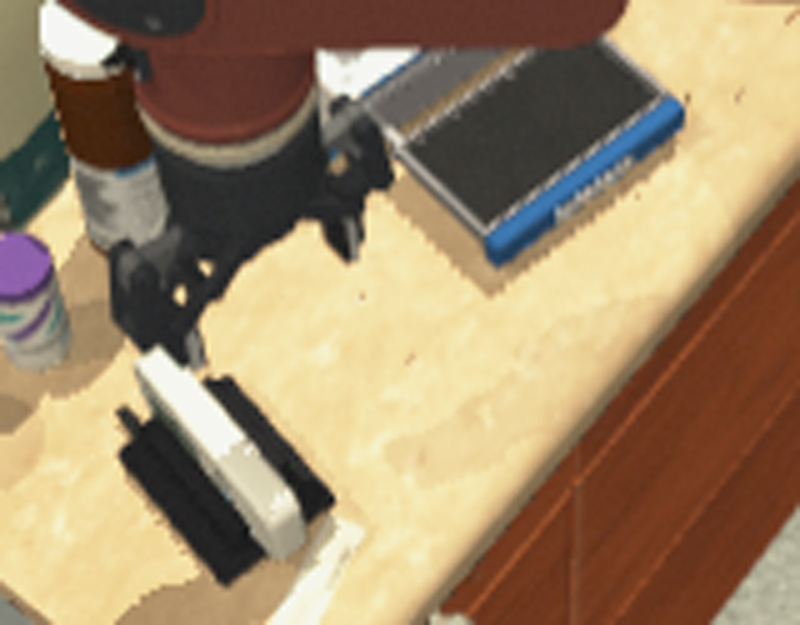

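```bash
python3 - <<'E'
from h import *
u=lambda p,o,s:(np.array(p,float)+.5)/s-.5+np.array(o)
W=u([(145,240),(540,302),(505,515),(108,455)],(230,170),9)
a=onz('top',W,30); print('well',a.round(1),a.mean(0).round(1)); d=a[0]-a[1]; print(np.degrees(np.arctan2(d[1],d[0]))-90,np.linalg.norm(d),np.linalg.norm(a[1]-a[2])); d=a[3]-a[2];print(np.degrees(np.arctan2(d[1],d[0]))-90)
B=u([(88,490),(507,565),(512,530),(90,458)],(230,170),9); print('bar top',onz('top',B,32).round(1))
S=u([(400,140),(597,38),(680,100),(487,237)],(200,220),5); print('scene z32', onz('scene',S,32).round(1))
T=np.array([492.3,274.2,135.2]); y=np.array([np.cos(np.radians(78.34)),np.sin(np.radians(78.34)),0])
for k in(1,-1): print(proj('scene',T+k*42.5*y+[0,0,13]),proj('top',T+k*42.5*y+[0,0,13]))
print(u([(345,255),(197,362)],(200,220),5))
E
```

```text
well [[552.2  99.7  30. ]
 [529.9 -37.4  30. ]
 [456.2 -25.4  30. ]
 [477.5 111.6  30. ]] [504.   37.1  30. ]
-9.216747235983348 138.90083697393098 74.74820527729467
-8.8751220015413
bar top [[465.4 118.   32. ]
 [438.9 -26.3  32. ]
 [450.9 -27.9  32. ]
 [476.4 117.5  32. ]]
scene z32 [[557.3  99.5  32. ]
 [511.3 -29.9  32. ]
 [445.  -23.2  32. ]
 [476.1 120.3  32. ]]
[[237.91120359 290.35096929]] [[163.07514826 209.85261251]]
[[265.96704679 270.64808357]] [[192.40369342 215.72259183]]
[[268.6 270.6]
 [239.  292. ]]
```

>>> servo_tool(increments=[[[0.05,0.3,0],0,-1],[[0.05,0.3,0],0,-1],[[0.05,0.3,-0.35],0,-1],[[0.05,0.3,-0.65],0,-1],[[0.05,0.3,-0.8],0,-1],[[0.05,0.3,-0.8],0,-1]])

```text
time_s: 6.8
tool_pos: [493.3, 303.8, 36.0]
eef_rot: [0.995, -0.103, -0.014, -0.001]
force: [0.1, -0.4, -0.1]
opening: 0.997
```

```bash
python3 - <<'E'
from h import *
s=st(); im=cams.capture('top'); im2=cams.capture('scene')
a=cv2.resize(im[170:250,140:220],None,fx=5,fy=5,interpolation=2); b=cv2.resize(im2[265:345,205:285],None,fx=5,fy=5,interpolation=2)
cv2.imwrite('pics/g1.png',np.hstack([a,b])[:,:,::-1])
E
```

```text
t 6.8 pos [493.3 303.8  36. ] xang -11.8 F [ 0.1 -0.4 -0.1] op 0.997 q [0.41 0.35 1.77 0.02 1.05 2.17]
```

View pics/g1.png

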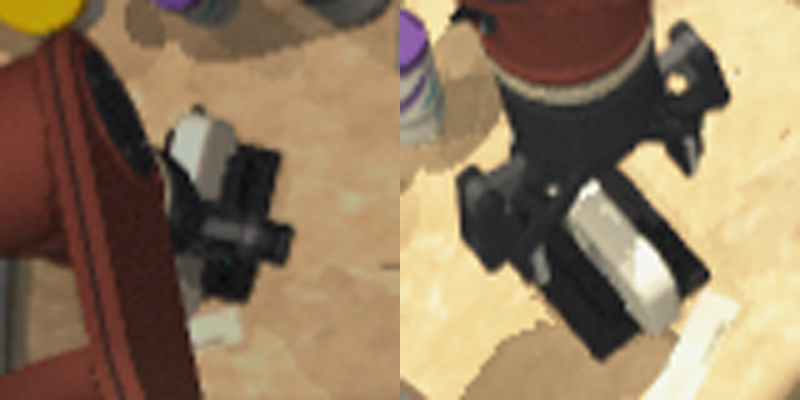

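```bash
python3 - <<'E'
from h import *
s=st(); T=s['tool_pos']; a=np.radians(78.2); y=np.array([np.cos(a),np.sin(a),0])
for k in(1,-1): print(proj('scene',T+k*42.5*y+[0,0,13]), proj('scene',T+k*50*y+[0,0,13]))
print('obs',(233.6,319),(263.4,298))
c=proj('scene',T+[0,0,34]); print('pred top-of-meter centre if centred',c, 'in crop',(c-[205,265])*5)
E
```

```text
t 6.9 pos [496.4 305.8  39.9] xang -11.78 F [0.7 0.4 1. ] op 0.998 q [0.41 0.34 1.76 0.02 1.05 2.18]
[[232.23404382 317.07479397]] [[229.76850458 318.8638703 ]]
[[259.22322557 297.49602901]] [[261.5238452  295.82755551]]
obs (233.6, 319) (263.4, 298)
pred top-of-meter centre if centred [[245.14344088 303.20444708]] in crop [[200.7172044 191.0222354]]
```

>>> servo_tool(increments=[[[0.0,0.03,0],0,-1],[[0.0,0.03,0],0,-0.2],[[0.0,0.03,0],0,0.1]])

```text
time_s: 7.2
tool_pos: [497.4, 309.7, 41.3]
eef_rot: [0.995, -0.103, -0.01, -0.003]
force: [0.9, -0.3, 0.3]
opening: 0.693
```

```bash
python3 - <<'E'
from h import *
s=st(); im=cams.capture('top'); im2=cams.capture('scene')
a=cv2.resize(im[170:250,140:220],None,fx=5,fy=5,interpolation=2); b=cv2.resize(im2[265:345,205:285],None,fx=5,fy=5,interpolation=2)
cv2.imwrite('pics/g2.png',np.hstack([a,b])[:,:,::-1]); st()
E
```

```text
t 7.2 pos [497.4 309.7  41.3] xang -11.77 F [ 0.9 -0.3  0.3] op 0.693 q [0.41 0.35 1.76 0.02 1.05 2.18]
t 7.3 pos [496.8 309.6  40.6] xang -11.76 F [ 0.2 -0.7 -0.4] op 0.514 q [0.41 0.35 1.76 0.02 1.05 2.18]
```

View pics/g2.png

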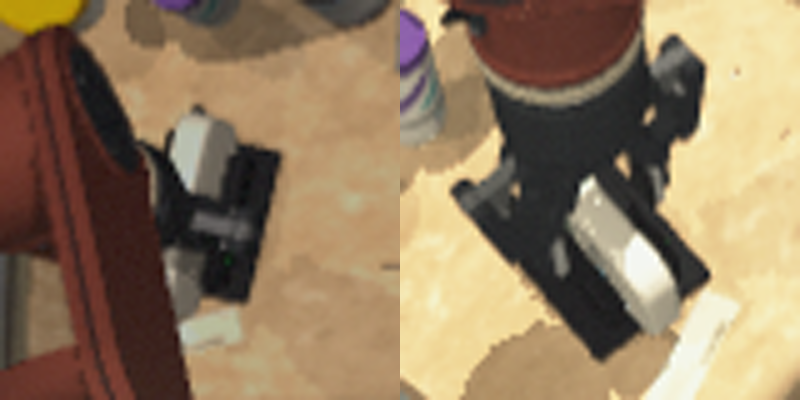

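>>> servo_tool(increments=[[[0.0,0.0,-0.02],0,0.3],[[0.0,0.0,-0.02],0,0.35],[[0.0,0.0,-0.02],0,0.35],[[0.0,0.0,-0.02],0,0.35]])

```text
time_s: 7.7
tool_pos: [496.7, 309.6, 38.1]
eef_rot: [0.995, -0.102, -0.01, -0.003]
force: [-0.5, 1.3, 0.6]
opening: 0.324
```

```bash
python3 - <<'E'
from h import *
s=st(); im=cams.capture('top'); im2=cams.capture('scene')
a=cv2.resize(im[170:250,140:220],None,fx=5,fy=5,interpolation=2); b=cv2.resize(im2[265:345,205:285],None,fx=5,fy=5,interpolation=2)
cv2.imwrite('pics/g3.png',np.hstack([a,b])[:,:,::-1]); st()
E
```

```text
t 7.7 pos [496.7 309.6  38.1] xang -11.76 F [-0.5  1.3  0.6] op 0.324 q [0.41 0.35 1.76 0.02 1.05 2.18]
t 7.8 pos [496.8 309.6  38.2] xang -11.77 F [-0.6 -0.3 -0.2] op 0.323 q [0.41 0.35 1.76 0.02 1.05 2.18]
```

View pics/g3.png

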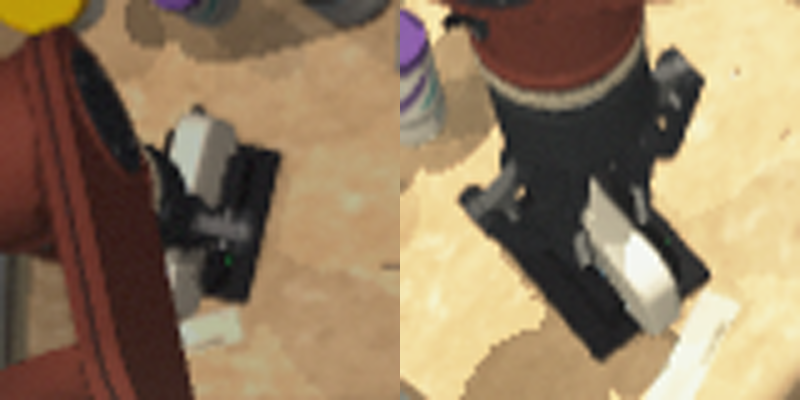

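>>> servo_tool(increments=[[[0.002,0.012,0],0,0.35],[[0.002,0.012,0],0,0.44],[[0.002,0.012,0],0,0.44]])

```text
time_s: 8.1
tool_pos: [497.0, 311.1, 38.2]
eef_rot: [0.995, -0.102, -0.01, -0.003]
force: [-0.2, 0.6, -0.1]
opening: 0.28
```

>>> servo_tool(increments=[[[0,0,0],0,0.5],[[0,0,0],0,0.6],[[0,0,0],0,1],[[0,0,0],0,1]])

```text
time_s: 8.5
tool_pos: [497.2, 311.0, 38.4]
eef_rot: [0.995, -0.102, -0.01, -0.003]
force: [-1.5, -2.1, 3.3]
opening: 0.237
```

>>> servo_tool(increments=[[[0,0,0.1],0,1],[[0,0,0.25],0,1],[[0,0,0.5],0,1],[[0,0,0.8],0,1],[[0,0,1.0],0,1],[[0,0,1.0],0,1]])

```text
time_s: 9.1
tool_pos: [499.8, 312.5, 163.7]
eef_rot: [0.995, -0.102, -0.007, -0.005]
force: [1.2, 0.1, -1.9]
opening: 0.236
```

```bash
python3 - <<'E'
from h import *
s=st(); im=cams.capture('top'); im2=cams.capture('scene')
a=cv2.resize(im[160:240,140:220],None,fx=5,fy=5,interpolation=2); b=cv2.resize(im2[240:320,205:285],None,fx=5,fy=5,interpolation=2)
cv2.imwrite('pics/l1.png',np.hstack([a,b])[:,:,::-1]); st()
E
```

```text
t 9.1 pos [499.8 312.5 163.7] xang -11.75 F [ 1.2  0.1 -1.9] op 0.236 q [0.42 0.2  1.69 0.02 1.27 2.19]
t 9.2 pos [497.2 311.1 158.7] xang -11.76 F [-0.7 -0.3 -2. ] op 0.232 q [0.42 0.2  1.69 0.02 1.26 2.19]
```

View pics/l1.png

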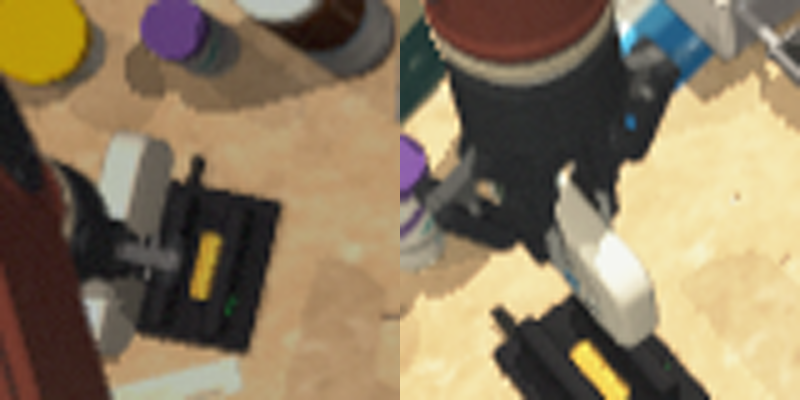

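>>> servo_tool(increments=[[[0,-0.25,0],0,1],[[0,-0.6,0],0,1],[[0,-0.95,0],0,1],[[0,-1.0,0],0,1]])

```text
time_s: 9.6
tool_pos: [495.5, 187.4, 156.0]
eef_rot: [0.995, -0.104, -0.012, -0.002]
force: [0.1, 0.7, -1.6]
opening: 0.234
```

>>> servo_tool(increments=[[[0,-0.35,0],0,1],[[0,-0.7,0],0,1],[[0,-1.0,0],0,1]])

```text
time_s: 9.9
tool_pos: [494.0, 66.3, 154.1]
eef_rot: [0.995, -0.104, -0.014, -0.002]
force: [0.6, 0.1, -2.0]
opening: 0.236
```

>>> servo_tool(increments=[[[0,-0.35,0],0,1],[[0,-0.7,0],0,1],[[0,-1.0,0],0,1]])

```text
time_s: 10.2
tool_pos: [492.9, -54.8, 152.4]
eef_rot: [0.994, -0.104, -0.015, -0.002]
force: [-0.5, 1.1, -1.4]
opening: 0.234
```

>>> servo_tool(increments=[[[0,-0.35,0],0,1],[[0,-0.7,0],0,1],[[0,-1.0,0],0,1],[[0,-1.0,0],0,1]])

```text
time_s: 10.6
tool_pos: [492.1, -178.0, 150.8]
eef_rot: [0.994, -0.106, -0.016, -0.002]
force: [0.3, 0.3, -2.2]
opening: 0.234
```

```bash
python3 - <<'E'
from h import *
s=st(); im2=cams.capture('scene')
cv2.imwrite('pics/p1.png',cv2.resize(im2[100:250,270:430],None,fx=5,fy=4.,interpolation=2)[:,:,::-1]); st()
E
```

```text
t 10.6 pos [ 492.1 -178.   150.8] xang -12.18 F [ 0.3  0.3 -2.2] op 0.234 q [-0.49  0.08  1.84 -0.01  1.25  1.29]
t 10.65 pos [ 492.  -175.8  150.6] xang -12.13 F [-0.   0.1 -1.3] op 0.235 q [-0.49  0.08  1.85 -0.01  1.25  1.3 ]
```

View pics/p1.png

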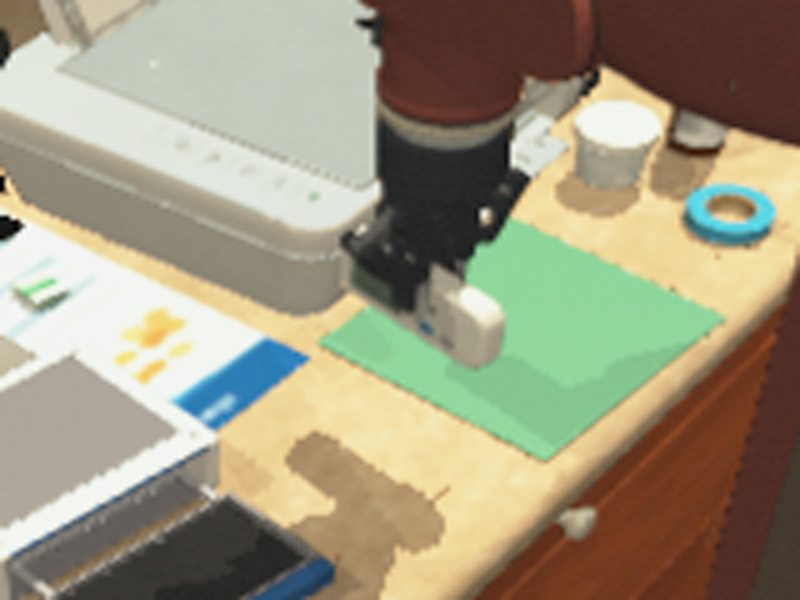

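Lifted, the +y face shows the dark display and the blue key at about (355,181) in the scene picture, so the keys do face +y. The meter must tip towards −y. Moving to the pad.

>>> servo_tool(increments=[[[0.02,-0.3,0],0,1],[[0.04,-0.6,-0.15],0,1],[[0.04,-0.8,-0.4],0,1],[[0.04,-0.8,-0.65],0,1],[[0.04,-0.8,-0.85],0,1],[[0.04,-0.8,-0.88],0,1],[[0.04,-0.8,-0.88],0,1],[[0.04,-0.8,-0.88],0,1]])

```text
time_s: 11.45
tool_pos: [497.9, -271.5, 46.1]
eef_rot: [0.994, -0.105, -0.016, -0.003]
force: [-0.1, -0.3, -1.8]
opening: 0.233
```

```bash
python3 - <<'E'
from h import *
st(); cams.capture('scene'); s=st(); print(R.from_quat(s['eef_rot']).as_matrix()[:,2])
E
```

```text
t 11.45 pos [ 497.9 -271.5   46.1] xang -12.08 F [-0.1 -0.3 -1.8] op 0.233 q [-0.63  0.31  1.79 -0.01  1.07  1.16]
t 11.5 pos [ 498.2 -271.9   46.6] xang -12.09 F [ 0.3 -0.1 -1.8] op 0.233 q [-0.63  0.31  1.79 -0.01  1.07  1.16]
[-0.02953799  0.00783585 -0.99953294]
```

>>> servo_tool(increments=[[[0,0,-0.04],0,1],[[0,0,-0.075],0,1],[[0,0,-0.075],0,1]])

```text
time_s: 11.8
tool_pos: [498.0, -271.7, 37.4]
eef_rot: [0.994, -0.105, -0.015, -0.002]
force: [0.1, 0.6, -2.1]
opening: 0.234
```

>>> servo_tool(increments=[[[0,0,-0.02],0,1],[[0,0,-0.02],0,1]])

```text
time_s: 12.0
tool_pos: [497.7, -271.6, 34.7]
eef_rot: [0.994, -0.105, -0.016, -0.003]
force: [-0.2, 0.2, -1.0]
opening: 0.231
```

>>> servo_tool(increments=[[[0,0,-0.02],0,1],[[0,0,-0.02],0,1]])

```text
time_s: 12.2
tool_pos: [498.1, -272.0, 33.5]
eef_rot: [0.994, -0.105, -0.015, -0.002]
force: [-3.6, 1.7, 6.4]
opening: 0.233
```

>>> servo_tool(increments=[[[0,0,0.0],0,-1],[[-0.008,-0.04,0.02],0,-1],[[-0.02,-0.1,0.03],0,-1],[[-0.033,-0.16,0.04],0,-1],[[-0.046,-0.22,0.05],0,-1],[[-0.058,-0.28,0.06],0,-1],[[-0.07,-0.34,0.06],0,-1],[[-0.083,-0.4,0.06],0,-1],[[-0.095,-0.46,0.06],0,-1],[[-0.106,-0.51,0.06],0,-1],[[-0.106,-0.51,0.06],0,-1]])

```text
time_s: 13.3
tool_pos: [485.2, -334.0, 40.7]
eef_rot: [0.994, -0.106, -0.015, -0.002]
force: [-1.4, 0.3, -0.2]
opening: 1.005
```

```bash
python3 - <<'E'
from h import *
s=st(); im2=cams.capture('scene')
cv2.imwrite('pics/p2.png',cv2.resize(im2[100:250,270:430],None,fx=5,fy=4.,interpolation=2)[:,:,::-1]); st()
E
```

```text
t 13.3 pos [ 485.2 -334.    40.7] xang -12.14 F [-1.4  0.3 -0.2] op 1.005 q [-0.73  0.36  1.73 -0.02  1.07  1.06]
t 13.35 pos [ 485.2 -333.5   40.6] xang -12.13 F [-0.8  0.3 -0.6] op 1.002 q [-0.73  0.36  1.73 -0.02  1.07  1.06]
```

View pics/p2.png

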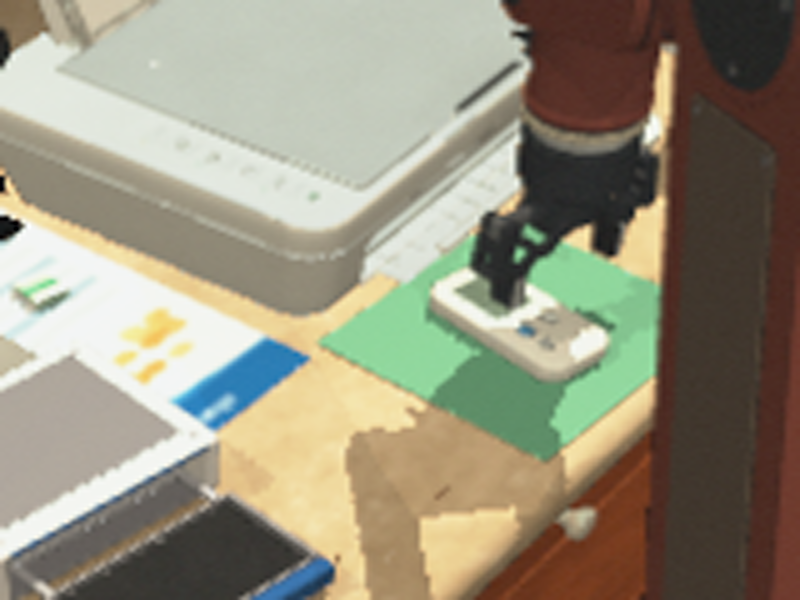

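It tipped as planned: the meter lies flat with its keys up on the pad, at scene pixel (373,181). I'll step aside to measure it in both views.

>>> servo_tool(increments=[[[0,0,0.3],0,-1],[[0,0.2,0.6],0,-1],[[-0.2,0.6,0.8],0,-1],[[-0.4,1.0,0.8],0,-1],[[-0.5,1.0,0.8],0,-1],[[-0.5,1.0,0.8],0,-1]])

```text
time_s: 13.95
tool_pos: [423.7, -211.2, 136.6]
eef_rot: [0.994, -0.105, -0.016, -0.003]
force: [0.4, -0.6, -1.2]
opening: 1.002
```

```bash
python3 - <<'E'
from h import *
s=st(); im=cams.capture('top'); im2=cams.capture('scene')
crop('',im,335,170,425,255,8,'t_pad'); crop('',im2,325,140,425,220,7,'s_pad'); st()
cv2.imwrite('pics/top3.png',im[:,:,::-1]);cv2.imwrite('pics/scene3.png',im2[:,:,::-1])
E
```

```text
t 13.95 pos [ 423.7 -211.2  136.6] xang -12.01 F [ 0.4 -0.6 -1.2] op 1.002 q [-0.62 -0.03  1.98 -0.01  1.22  1.16]
t 14.05 pos [ 425.7 -213.6  137.1] xang -12.1 F [ 0.6 -1.2  0.6] op 0.999 q [-0.62 -0.02  1.97 -0.01  1.22  1.16]
```

View pics/t_pad.png

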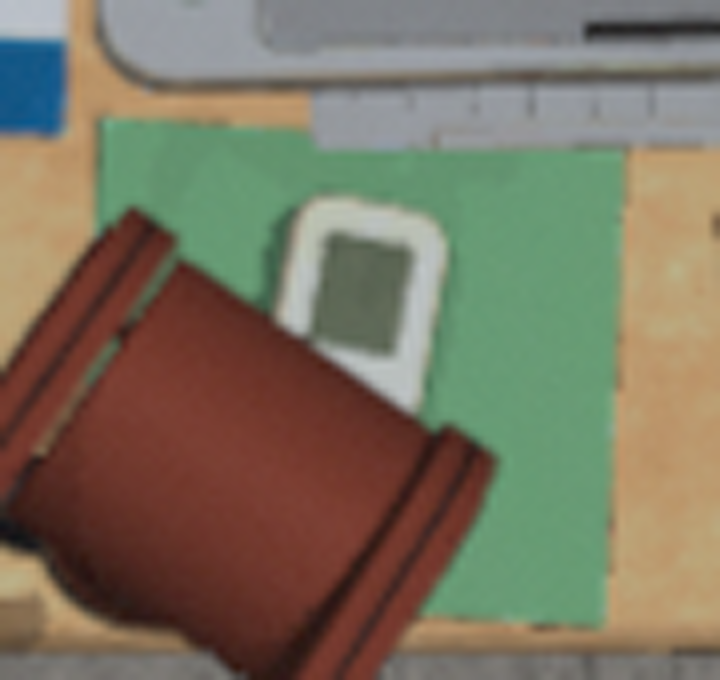

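View pics/s_pad.png

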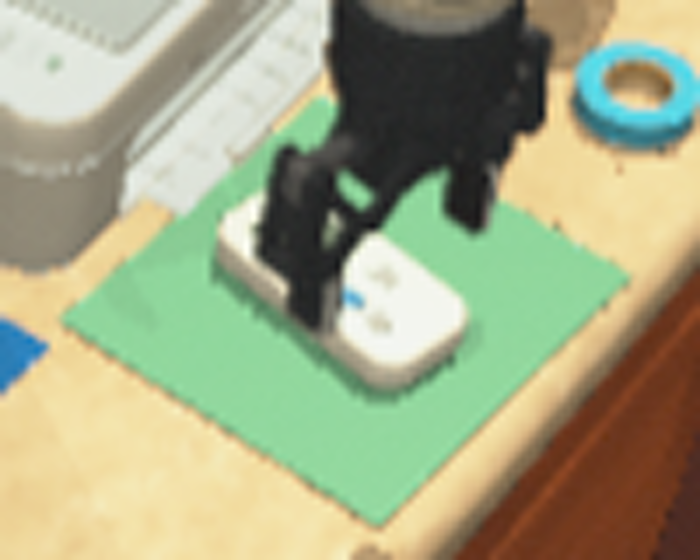

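```bash
python3 - <<'E'
from h import *
u=lambda p,o,s:(np.array(p,float)+.5)/s-.5+np.array(o)
P=u([(300,205),(278,318),(448,240),(420,410),(375,199)],(335,170),8)
a=onz('top',P,16); print(a.round(1))
L=a[0]-a[1]; Rr=a[2]-a[3]
for d in(L,Rr): print(np.degrees(np.arctan2(d[1],d[0])))
ang=np.radians(-11.5); e=np.array([np.cos(ang),np.sin(ang)]); n=np.array([-e[1],e[0]])
yl=(a[:2,:2]@n).mean(); yr=(a[2:4,:2]@n).mean(); print('width',yl-yr)
far=a[4,:2]@e; c=e*(far-62.5)+n*(yl+yr)/2; print('centre top',c.round(1))
# scene: near face mid, corners silhouettes at z~16
S=u([(222,215),(385,392),(470,315),(212,262)],(325,140),7)
b=onz('scene',S,14); print(b.round(1)); print('scene end', b[1:3,:2]@e, 'sides',b[:,:2]@n, 'top c',far-62.5,(yl+yr)/2)
E
```

```text
[[ 555.3 -297.3   16. ]
 [ 510.6 -287.9   16. ]
 [ 541.1 -355.4   16. ]
 [ 474.1 -342.9   16. ]
 [ 557.6 -327.    16. ]]
-11.943211802886761
-10.554161805497182
width 60.46114707071797
centre top [ 496.  -315.9]
[[ 564.3 -313.2   14. ]
 [ 440.7 -264.7   14. ]
 [ 434.5 -330.8   14. ]
 [ 550.5 -284.1   14. ]]
scene end [484.58817135 491.76420995] sides [-194.45218772 -171.54294045 -237.5100785  -168.68158871] top c 549.050583165794 -210.70483769604425
```

>>> servo_tool(increments=[[[0.25,-0.3,0],0,-1],[[0.5,-0.6,0],0,-1],[[0.57,-0.84,-0.2],0,-1],[[0.57,-0.84,-0.5],0,-1],[[0.57,-0.84,-0.75],0,-1],[[0.57,-0.84,-0.75],0,-1],[[0.57,-0.84,-0.75],0,-1]])

```text
time_s: 14.75
tool_pos: [494.1, -314.7, 46.5]
eef_rot: [0.994, -0.106, -0.015, -0.003]
force: [1.0, 0.3, -0.2]
opening: 1.0
```

```bash
python3 - <<'E'
from h import *
s=st(); im2=cams.capture('scene')
crop('',im2,325,120,425,220,6,'s_pad2'); st()
E
```

```text
t 14.75 pos [ 494.1 -314.7   46.5] xang -12.13 F [ 1.   0.3 -0.2] op 1.0 q [-0.69  0.35  1.74 -0.01  1.08  1.1 ]
t 14.8 pos [ 495.  -315.3   48.1] xang -12.11 F [0.9 0.5 0.9] op 0.998 q [-0.69  0.35  1.74 -0.01  1.08  1.1 ]
```

View pics/s_pad2.png

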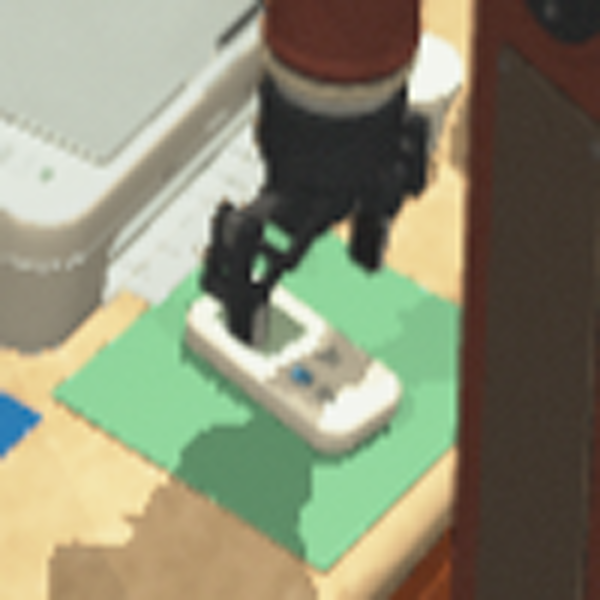

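```bash
python3 - <<'E'
from h import *
s=st(); T=s['tool_pos']; a=np.radians(77.9); y=np.array([np.cos(a),np.sin(a),0])
f=lambda P:((proj('scene',P)-[325,120])*6).round(0)
for k in(1,-1): print('tip now',f(T+k*42.5*y+[0,0,13]),'lowered',f(T+k*42.5*y+[0,0,18-T[2]]))
x=np.array([y[1],-y[0],0])
C=np.array([494.7,-314.5,24]); print('meter centre top',f(C),'ends',f(C+62.5*x),f(C-62.5*x),'sides',f(C+31*y),f(C-31*y))
E
```

```text
t 14.8 pos [ 495.  -315.3   48.1] xang -12.11 F [0.9 0.5 0.9] op 0.998 q [-0.69  0.35  1.74 -0.01  1.08  1.1 ]
tip now [[247. 332.]] lowered [[239. 386.]]
tip now [[356. 260.]] lowered [[347. 314.]]
meter centre top [[294. 343.]] ends [[216. 282.]] [[376. 407.]] sides [[255. 370.]] [[333. 317.]]
```

>>> servo_tool(increments=[[[0,0,-0.15],0,-1],[[0,0,-0.28],0,-1],[[0,0,-0.35],0,-1],[[0,0,-0.35],0,-1],[[0,0,-0.35],0,-1]])

```text
time_s: 15.3
tool_pos: [495.2, -315.4, 6.5]
eef_rot: [0.994, -0.105, -0.014, -0.002]
force: [0.2, -0.9, 0.1]
opening: 1.001
```

>>> servo_tool(increments=[[[0,0,0],0,-0.9],[[0,0,0],0,-0.7]])

```text
time_s: 15.5
tool_pos: [495.7, -315.8, 7.3]
eef_rot: [0.994, -0.105, -0.013, -0.001]
force: [0.2, 0.8, -0.4]
opening: 0.854
```

```bash
python3 - <<'E'
from h import *
s=st(); im2=cams.capture('scene')
crop('',im2,335,140,405,210,9,'s_pad3'); st()
E
```

```text
t 15.5 pos [ 495.7 -315.8    7.3] xang -12.11 F [ 0.2  0.8 -0.4] op 0.854 q [-0.69  0.41  1.75 -0.02  1.01  1.1 ]
t 15.55 pos [ 495.6 -315.8    7.2] xang -12.11 F [0.  0.3 0.2] op 0.852 q [-0.69  0.41  1.75 -0.02  1.01  1.1 ]
```

View pics/s_pad3.png

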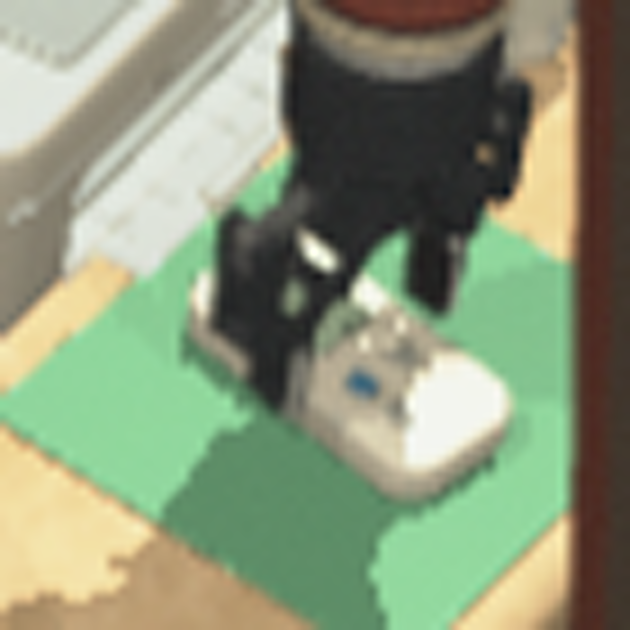

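```bash
python3 - <<'E'
from h import *
s=st(); T=s['tool_pos']; a=np.radians(77.9); y=np.array([np.cos(a),np.sin(a),0])
f=lambda P:((proj('scene',P)+[1.7,1.2]-[335,140])*9).round(0)
for d in (36,40,44):
  for z in (7,12,17): print(d,z,f(T+d*y+[0,0,z-T[2]]),f(T-d*y+[0,0,z-T[2]]))
E
```

```text
t 15.55 pos [ 495.6 -315.8    7.2] xang -12.11 F [0.  0.3 0.2] op 0.852 q [-0.69  0.41  1.75 -0.02  1.01  1.1 ]
36 7 [[293. 420.]] [[429. 329.]]
36 12 [[295. 411.]] [[430. 320.]]
36 17 [[296. 401.]] [[432. 311.]]
40 7 [[286. 425.]] [[436. 324.]]
40 12 [[287. 416.]] [[438. 315.]]
40 17 [[288. 407.]] [[439. 306.]]
44 7 [[278. 430.]] [[444. 319.]]
44 12 [[279. 421.]] [[445. 310.]]
44 17 [[280. 412.]] [[447. 301.]]
```

>>> servo_tool(increments=[[[0,0,-0.018],0,-0.6],[[0,0,-0.018],0,-0.4],[[0,0,-0.018],0,0.2],[[0,0,-0.018],0,1],[[0,0,-0.018],0,1],[[0,0,-0.018],0,1]])

```text
time_s: 16.15
tool_pos: [496.0, -316.0, 5.7]
eef_rot: [0.994, -0.105, -0.013, -0.001]
force: [-0.7, 1.1, 6.0]
opening: 0.695
```

>>> servo_tool(increments=[[[0,0,0.05],0,1],[[0,0,0.15],0,1],[[0,0,0.3],0,1],[[0,0,0.3],0,1]])

```text
time_s: 16.55
tool_pos: [497.8, -317.5, 44.8]
eef_rot: [0.994, -0.105, -0.011, 0.0]
force: [0.4, -0.3, -1.7]
opening: 0.699
```

```bash
python3 - <<'E'
from h import *
s=st(); im2=cams.capture('scene')
crop('',im2,335,130,405,200,9,'s_pad4'); st()
E
```

```text
t 16.55 pos [ 497.8 -317.5   44.8] xang -12.11 F [ 0.4 -0.3 -1.7] op 0.699 q [-0.69  0.35  1.74 -0.01  1.07  1.1 ]
t 16.6 pos [ 497.2 -317.    43.5] xang -12.11 F [ 0.3 -0.6 -1.8] op 0.697 q [-0.69  0.36  1.74 -0.01  1.07  1.1 ]
```

View pics/s_pad4.png

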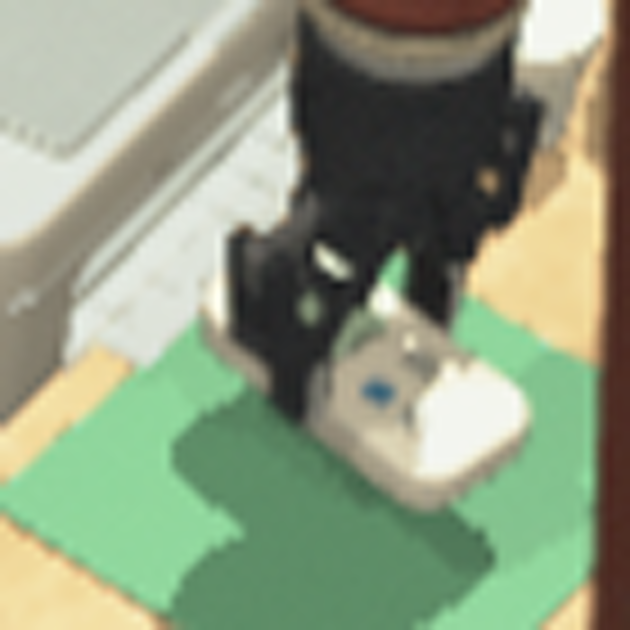

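>>> servo_tool(increments=[[[0,0,0.35],0,1],[[0,0.1,0.7],0.08,1],[[0,0.35,0.85],0.16,1],[[0,0.7,0.85],0.25,1],[[0,0.9,0.85],0.33,1]])

```text
time_s: 17.1
tool_pos: [496.9, -206.8, 145.6]
eef_rot: [0.988, 0.156, -0.011, 0.003]
force: [-0.1, 0.3, -1.8]
opening: 0.7
```

>>> servo_tool(increments=[[[0,0.25,0],0.09,1],[[0,0.5,0],0.18,1],[[0,0.75,0],0.27,1],[[0,1.0,0],0.35,1]])

```text
time_s: 17.5
tool_pos: [496.2, -85.4, 144.7]
eef_rot: [0.907, 0.421, -0.01, 0.005]
force: [0.1, -0.3, -1.1]
opening: 0.699
```

>>> servo_tool(increments=[[[0,0.25,0],0.09,1],[[0,0.5,0],0.18,1],[[0,0.75,0],0.27,1],[[0,0.9,0],0.33,1],[[0,0.9,0],0.33,1]])

```text
time_s: 18.0
tool_pos: [495.4, 24.7, 143.8]
eef_rot: [0.768, 0.641, -0.009, 0.007]
force: [0.1, -1.0, -2.2]
opening: 0.698
```

```bash
python3 - <<'E'
from h import *
s=st();im=cams.capture('top'); im2=cams.capture('scene')
cv2.imwrite('pics/scene4.png',im2[:,:,::-1]); st(); crop('',im,230,170,310,245,9,'t_w4')
E
```

```text
t 18.0 pos [495.4  24.7 143.8] xang 79.7 F [ 0.1 -1.  -2.2] op 0.698 q [-0.09 -0.    1.94 -0.02  1.21  0.09]
t 18.1 pos [495.8  22.6 144.1] xang 79.4 F [ 0.2 -1.  -1.8] op 0.696 q [-0.1  -0.    1.94 -0.02  1.21  0.1 ]
```

View pics/scene4.png

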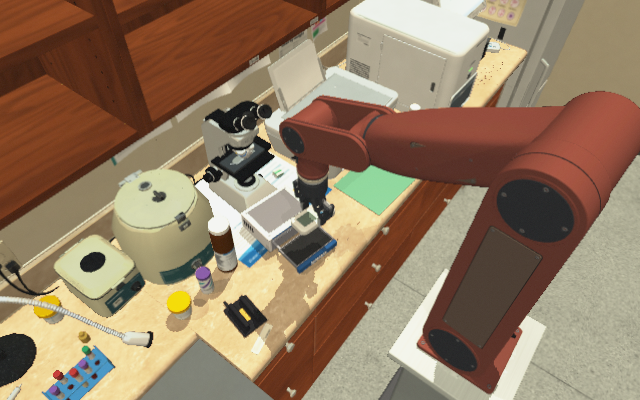

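View pics/t_w4.png

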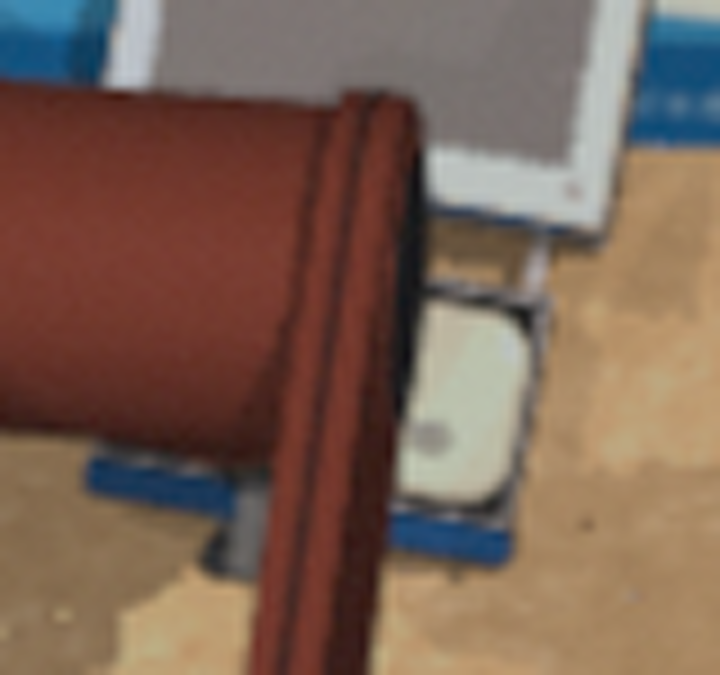

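```bash
python3 - <<'E'
from h import *
u=lambda p,o,s:(np.array(p,float)+.5)/s-.5+np.array(o)
T=np.array([495.6,23.6])
P=u([(533,345),(505,480),(440,300),(500,313),(405,488),(470,503)],(230,170),9)
a=onz('top',P,152)[:,:2]
th=np.radians(79.6); tx=np.array([np.cos(th),np.sin(th)]); ty=np.array([-tx[1],tx[0]])
print(((a-T)@tx).round(1),((a-T)@ty).round(1))
d=a[3]-a[2];print(np.degrees(np.arctan2(d[1],d[0])));d=a[5]-a[4];print(np.degrees(np.arctan2(d[1],d[0])))
im2=cv2.imread('pics/scene4.png')[:,:,::-1]; crop('',im2,260,190,350,270,8,'s_w4')
E
```

```text
[-62.5 -61.6 -30.9 -50.4 -31.  -52.1] [-20.5  23.1 -29.4 -28.7  31.2  32.2]
-102.52321268041264
-103.25085673966359
```

View pics/s_w4.png

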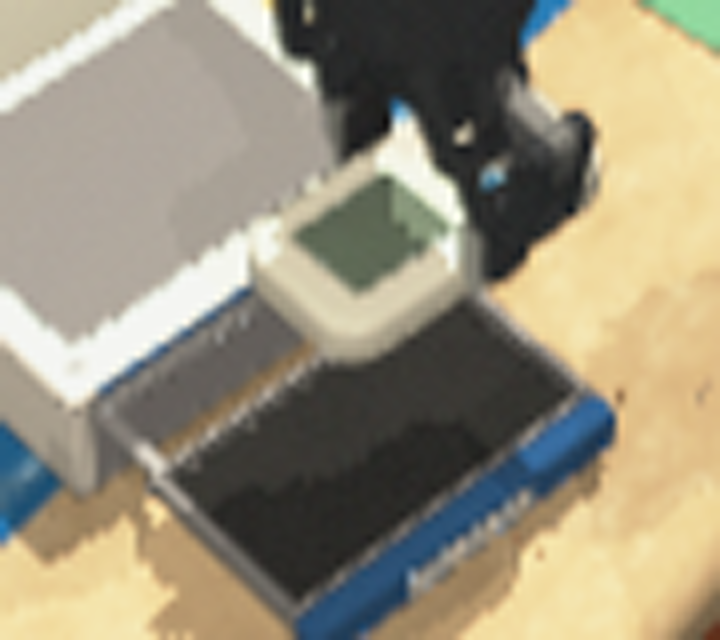

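>>> servo_tool(increments=[[[0.08,0.12,0],0,1],[[0.08,0.12,-0.2],0,1],[[0.08,0.12,-0.5],0,1],[[0.08,0.12,-0.75],0,1],[[0.08,0.12,-0.8],0,1],[[0.08,0.12,-0.8],0,1],[[0.08,0.12,-0.8],0,1]])

```text
time_s: 18.8
tool_pos: [506.6, 36.4, 49.5]
eef_rot: [0.77, 0.638, -0.008, 0.008]
force: [0.9, 0.7, -1.3]
opening: 0.696
```

```bash
python3 - <<'E'
from h import *
s=st();im=cams.capture('top'); im2=cams.capture('scene')
st(); 
a=cv2.resize(im[175:245,230:310],None,fx=5,fy=5,interpolation=2); b=cv2.resize(im2[200:270,265:345],None,fx=5,fy=5,interpolation=2)
cv2.imwrite('pics/w5.png',np.vstack([np.hstack([a,b])])[:,:,::-1])
cv2.imwrite('pics/w5s.png',cv2.resize(im2[200:270,265:345],None,fx=9,fy=8,interpolation=2)[:,:,::-1])
E
```

```text
t 18.8 pos [506.6  36.4  49.5] xang 79.32 F [ 0.9  0.7 -1.3] op 0.696 q [-0.07  0.16  1.97 -0.03  1.01  0.13]
t 18.9 pos [507.1  36.6  50.1] xang 79.36 F [ 0.1  0.7 -2.1] op 0.699 q [-0.07  0.16  1.97 -0.03  1.01  0.13]
```

View pics/w5.png

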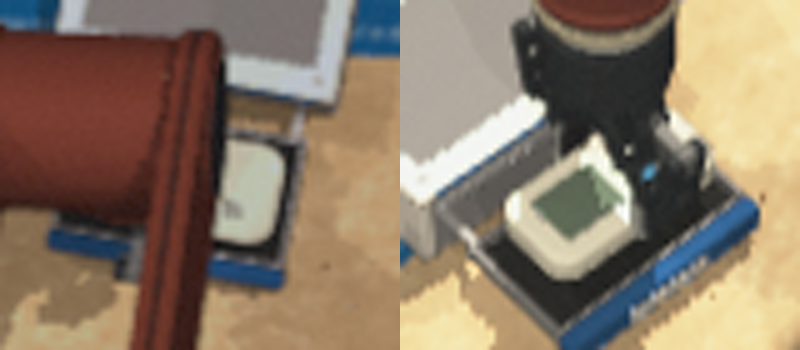

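View pics/w5s.png

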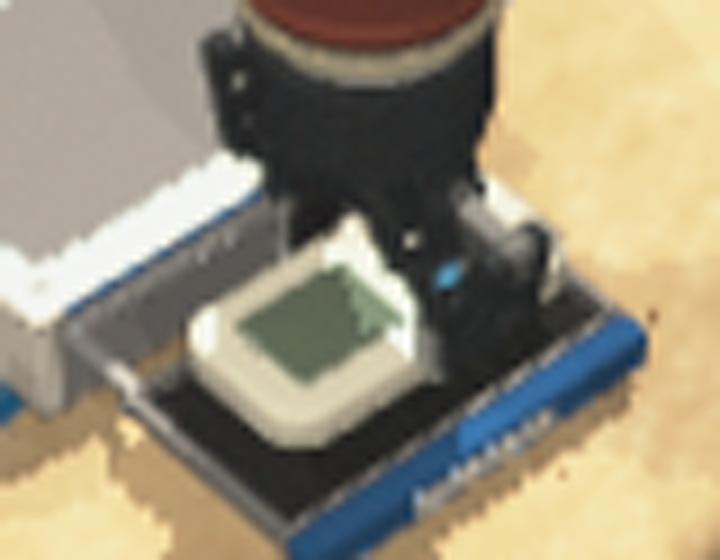

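```bash
python3 - <<'E'
from h import *
u=lambda p,o,s:(np.array(p,float)+.5)/np.array(s)-.5+np.array(o)
W=np.array([505,38.]); th=np.radians(79.6); ty=np.array([np.cos(th),np.sin(th)]); tx=np.array([ty[1],-ty[0]])
P=u([(284,170),(276,215),(240,140),(265,146),(222,240),(250,246)],(230,175),5)
a=onz('top',P,57)[:,:2]; Wt=np.array([504,37.1])
print('top rel top-well: x',((a-Wt)@tx).round(1),'y',((a-Wt)@ty).round(1))
# scene: meter silhouette bottom edge & well rim
P=u([(192,345),(265,440),(310,445),(405,395)],(265,200),(9,8))
a=onz('scene',P,52)[:,:2]; print('scene x',((a-W)@tx).round(1),'y',((a-W)@ty).round(1))
Q=u([(135,400),(290,535),(635,320)],(265,200),(9,8))
a=onz('scene',Q,32)[:,:2]; print('scene rim/bar x',((a-W)@tx).round(1),'y',((a-W)@ty).round(1))
E
```

```text
top rel top-well: x [ 18.4  -9.6  31.7  30.8 -30.4 -31. ] y [-64.  -64.2 -34.1 -49.9 -34.6 -52.1]
scene x [ 30.2 -16.4 -27.4 -31.4] y [53.8 63.2 54.1 17.7]
scene rim/bar x [ 35.1 -41.4 -46.9] y [ 74.4  75.  -70. ]
```

>>> servo_tool(increments=[[[0,0.012,-0.06],0,1],[[0,0.012,-0.12],0,1],[[0,0.012,-0.16],0,1],[[0,0.012,-0.16],0,1]])

```text
time_s: 19.3
tool_pos: [506.1, 38.2, 29.7]
eef_rot: [0.77, 0.639, -0.009, 0.008]
force: [-0.2, -0.5, -0.9]
opening: 0.694
```

>>> servo_tool(increments=[[[0,0,-0.02],0,1],[[0,0,-0.02],0,1]])

```text
time_s: 19.5
tool_pos: [505.8, 38.2, 27.0]
eef_rot: [0.769, 0.639, -0.009, 0.008]
force: [-0.4, 0.0, -1.0]
opening: 0.695
```

>>> servo_tool(increments=[[[0,0,-0.01],0,1],[[0,0,-0.01],0,1]])

```text
time_s: 19.7
tool_pos: [506.6, 38.1, 26.7]
eef_rot: [0.77, 0.639, -0.008, 0.008]
force: [-2.1, 0.3, 3.4]
opening: 0.696
```

```bash
python3 - <<'E'
from h import *
st();im2=cams.capture('scene');st()
cv2.imwrite('pics/w6s.png',cv2.resize(im2[200:270,265:345],None,fx=9,fy=8,interpolation=2)[:,:,::-1])
E
```

```text
t 19.7 pos [506.6  38.1  26.7] xang 79.37 F [-2.1  0.3  3.4] op 0.696 q [-0.06  0.2   1.97 -0.03  0.97  0.14]
t 19.75 pos [506.5  38.1  26.7] xang 79.37 F [-2.  -0.4  5.1] op 0.693 q [-0.06  0.2   1.97 -0.03  0.97  0.14]
```

View pics/w6s.png

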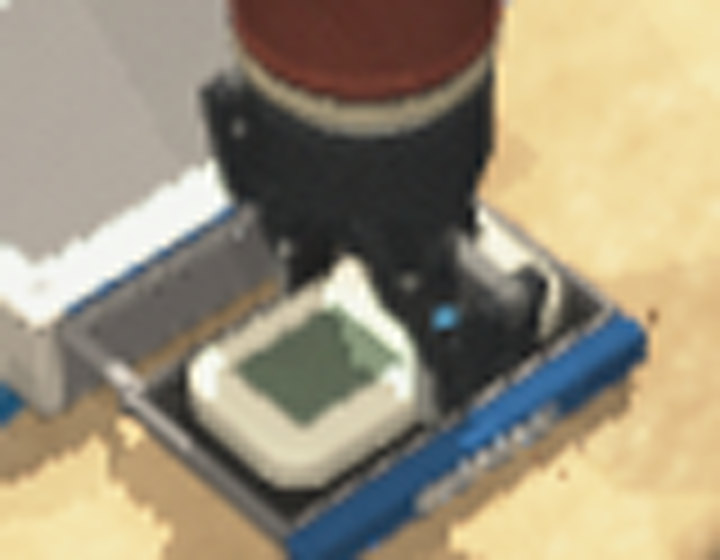

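>>> servo_tool(increments=[[[0,0,0.0],0,0.2],[[0,0,0.005],0,-0.55],[[0,0,0.005],0,-0.65],[[0,0,0.01],0,-0.65],[[0,0,0.01],0,-0.65]])

```text
time_s: 20.25
tool_pos: [506.7, 38.1, 28.0]
eef_rot: [0.769, 0.639, -0.008, 0.008]
force: [-0.8, -0.6, -0.2]
opening: 0.828
```

>>> servo_tool(increments=[[[0,0,0.06],0,-0.65],[[0,0,0.2],0,-0.65],[[0,0,0.5],0,-0.65],[[-0.2,0,0.9],0,-0.65],[[-0.6,0,1.0],0,1],[[-0.95,0,1.0],0,1],[[-0.95,0,1.0],0,1]])

```text
time_s: 20.95
tool_pos: [387.6, 38.7, 147.3]
eef_rot: [0.769, 0.639, -0.009, 0.007]
force: [0.5, 0.9, -0.3]
opening: 0.317
```

```bash
python3 - <<'E'
from h import *
st();im=cams.capture('top'); im2=cams.capture('scene');st()
cv2.imwrite('pics/w7s.png',cv2.resize(im2[190:270,255:345],None,fx=8,fy=7,interpolation=2)[:,:,::-1])
crop('',im,230,170,310,245,9,'w7t')
E
```

```text
t 20.95 pos [387.6  38.7 147.3] xang 79.4 F [ 0.5  0.9 -0.3] op 0.317 q [-0.08 -0.29  2.19 -0.02  1.25  0.11]
t 21.05 pos [392.6  38.2 148.7] xang 79.37 F [0.4 0.8 1.1] op 0.138 q [-0.08 -0.28  2.18 -0.02  1.25  0.11]
```

View pics/w7s.png

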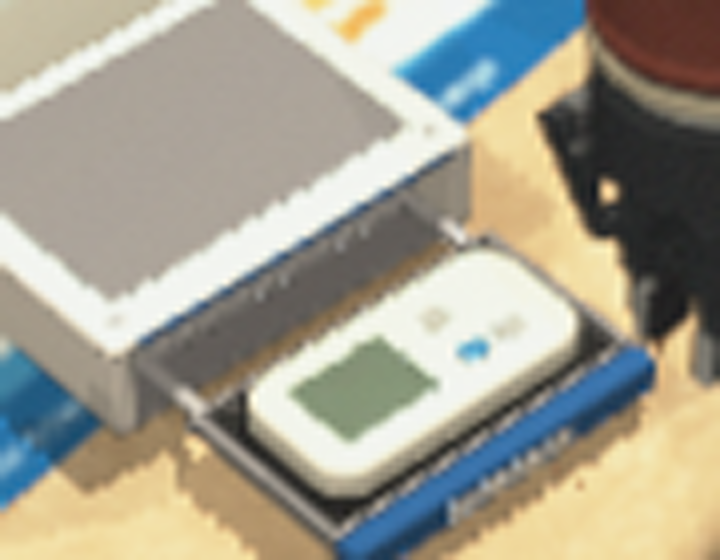

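View pics/w7t.png

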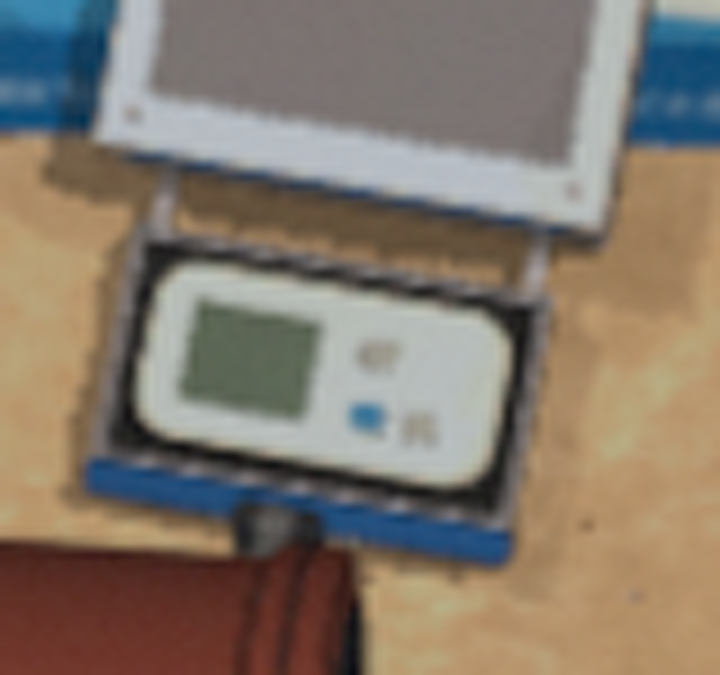

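The meter sits flat, keys up and centred in the well, with free margins on all sides in both views. Now I'll turn back and press the bar with shut fingers.

>>> servo_tool(increments=[[[0,0.05,0],-0.09,1],[[0.03,0.1,0],-0.18,1],[[0.06,0.15,0],-0.27,1],[[0.1,0.15,0],-0.36,1],[[0.12,0.15,0],-0.45,1],[[0.15,0.15,0],-0.54,1],[[0.18,0.15,-0.1],-0.63,1],[[0.18,0.15,-0.2],-0.72,1],[[0.18,0.15,-0.3],-0.81,1],[[0.18,0.15,-0.4],-0.9,1],[[0.18,0.15,-0.5],-0.995,1],[[0.18,0.15,-0.5],-0.995,1]])

```text
time_s: 22.25
tool_pos: [414.1, 56.1, 87.3]
eef_rot: [0.996, -0.09, -0.013, 0.001]
force: [0.1, -0.1, -0.1]
opening: -0.003
```

```bash
python3 - <<'E'
from h import *
st();im2=cams.capture('scene');s=st(); print(R.from_quat(s['eef_rot']).as_matrix()[:,2])
cv2.imwrite('pics/w8s.png',cv2.resize(im2[190:290,255:355],None,fx=6,fy=6,interpolation=2)[:,:,::-1])
E
```

```text
t 22.25 pos [414.1  56.1  87.3] xang -10.28 F [ 0.1 -0.1 -0.1] op -0.003 q [-0.05 -0.1   2.15 -0.    1.12  1.7 ]
t 22.3 pos [414.6  56.1  88.1] xang -10.01 F [ 1.2 -0.7  1.2] op -0.001 q [-0.05 -0.1   2.15 -0.    1.12  1.69]
[-2.54860278e-02 -4.54410234e-04 -9.99675075e-01]
```

View pics/w8s.png

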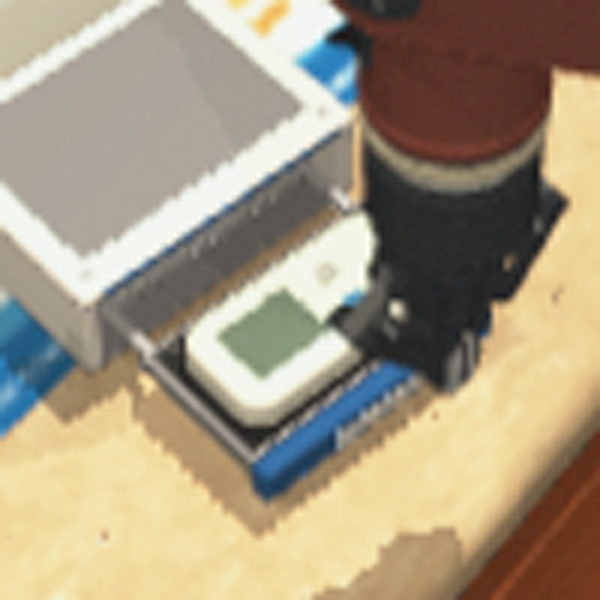

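>>> servo_tool(increments=[[[0,0,-0.3],0,1],[[0,0,-0.5],0,1],[[0,0,-0.58],0,1],[[0,0,-0.58],0,1],[[0.04,-0.008,-0.58],0,1],[[0.08,-0.015,-0.58],0,1],[[0.1,-0.019,-0.58],0,1],[[0.1,-0.019,-0.58],0,1]])

```text
time_s: 23.1
tool_pos: [428.0, 53.6, 19.5]
eef_rot: [0.996, -0.087, -0.012, 0.001]
force: [-0.6, -0.1, -0.4]
opening: 0.001
```

>>> servo_tool(increments=[[[0.04,-0.008,0],0,1],[[0.08,-0.015,0],0,1],[[0.12,-0.023,0],0,1],[[0.16,-0.03,0],0,1],[[0.16,-0.03,0],0,1]])

```text
time_s: 23.6
tool_pos: [447.6, 49.9, 19.4]
eef_rot: [0.996, -0.087, -0.012, 0.001]
force: [-1.6, 0.6, 0.9]
opening: 0.003
```

>>> servo_tool(increments=[[[0.04,-0.008,0],0,1],[[0.08,-0.015,0],0,1],[[0.13,-0.025,0],0,1],[[0.18,-0.034,0],0,1],[[0.23,-0.044,0],0,1],[[0.28,-0.053,0],0,1],[[0.33,-0.063,0],0,1],[[0.38,-0.072,0],0,1],[[0.43,-0.082,0],0,1],[[0.48,-0.091,0],0,1],[[0.5,-0.095,0],0,1],[[0.5,-0.095,0],0,1]])

```text
time_s: 24.8
tool_pos: [508.2, 38.2, 19.6]
eef_rot: [0.996, -0.087, -0.011, 0.001]
force: [-3.2, 2.0, -2.2]
opening: 0.0
```

>>> servo_tool(increments=[[[0.04,-0.008,0],0,1],[[0.08,-0.015,0],0,1],[[0.12,-0.023,0],0,1],[[0.16,-0.03,0],0,1],[[0.2,-0.038,0],0,1],[[0.24,-0.046,0],0,1],[[0.25,-0.048,0],0,1],[[0.25,-0.048,0],0,1]])

```text
time_s: 25.6
tool_pos: [538.4, 32.5, 19.6]
eef_rot: [0.996, -0.087, -0.011, 0.001]
force: [-3.5, 2.8, -1.2]
opening: 0.002
```

```bash
python3 - <<'E'
from h import *
st();im2=cams.capture('scene');s=st()
cv2.imwrite('pics/w9s.png',cv2.resize(im2[180:280,235:335],None,fx=6,fy=6,interpolation=2)[:,:,::-1])
E
```

```text
t 25.6 pos [538.4  32.5  19.6] xang -10.02 F [-3.5  2.8 -1.2] op 0.002 q [-0.08  0.29  1.88 -0.    0.99  1.66]
t 25.65 pos [538.3  32.5  19.6] xang -10.02 F [-4.4  2.4 -0.9] op -0.0 q [-0.08  0.29  1.88 -0.    0.99  1.66]
```

View pics/w9s.png

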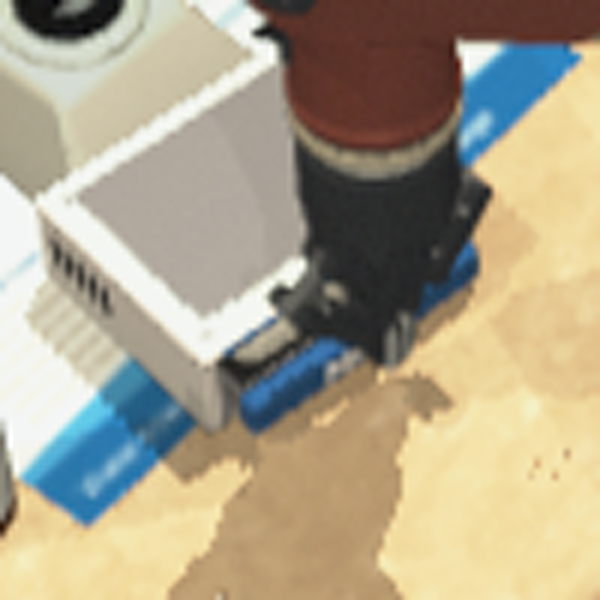

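>>> servo_tool(increments=[[[0.03,-0.006,0],0,1],[[0.06,-0.011,0],0,1],[[0.06,-0.011,0],0,1]])

```text
time_s: 25.95
tool_pos: [545.6, 31.1, 19.7]
eef_rot: [0.996, -0.087, -0.011, 0.001]
force: [-3.8, 2.0, -0.5]
opening: 0.001
```

>>> servo_tool(increments=[[[0.014,-0.003,0],0,1],[[0.014,-0.003,0],0,1]])

```text
time_s: 26.15
tool_pos: [547.1, 30.9, 19.6]
eef_rot: [0.996, -0.087, -0.011, 0.001]
force: [-4.0, 3.2, -0.6]
opening: 0.001
```

>>> servo_tool(increments=[[[0.014,-0.003,0],0,1],[[0.014,-0.003,0],0,1]])

```text
time_s: 26.35
tool_pos: [548.5, 30.6, 19.6]
eef_rot: [0.996, -0.087, -0.012, 0.001]
force: [-4.5, 3.3, 0.5]
opening: -0.002
```

>>> servo_tool(increments=[[[0.014,-0.003,0],0,1],[[0.014,-0.003,0],0,1]])

```text
time_s: 26.55
tool_pos: [549.0, 30.5, 19.6]
eef_rot: [0.996, -0.087, -0.013, 0.001]
force: [-8.6, 3.3, 2.5]
opening: 0.002
```

End stop at x≈549, the same place as before. A slightly firmer push, then back off slowly.

>>> servo_tool(increments=[[[0.025,-0.005,0],0,1],[[0.03,-0.006,0],0,1]])

```text
time_s: 26.75
tool_pos: [549.3, 30.4, 19.5]
eef_rot: [0.996, -0.087, -0.017, 0.001]
force: [-18.5, 4.6, 13.3]
opening: -0.001
```

>>> servo_tool(increments=[[[-0.04,0.008,0],0,1],[[-0.08,0.015,0],0,1],[[-0.12,0.023,0],0,1],[[-0.16,0.03,0],0,1],[[-0.2,0.038,0],0,1],[[-0.2,0.038,0],0,1]])

```text
time_s: 27.35
tool_pos: [525.5, 34.9, 19.9]
eef_rot: [0.996, -0.087, -0.016, 0.001]
force: [-1.1, 0.8, 1.1]
opening: -0.003
```

>>> servo_tool(increments=[[[-0.2,0.04,0],0,1],[[-0.5,0.1,0],0,1],[[-0.9,0.17,0.2],0,1],[[-1.0,0.19,0.6],0,1],[[-1.0,0.19,0.8],0,1],[[-1.0,0.19,0.8],0,1]])

```text
time_s: 27.95
tool_pos: [409.1, 57.6, 120.7]
eef_rot: [0.996, -0.087, -0.011, 0.001]
force: [0.4, -0.4, 0.5]
opening: 0.0
```

```bash
python3 - <<'E'
from h import *
st();im=cams.capture('top'); im2=cams.capture('scene');s=st()
a=cv2.resize(im[140:240,220:320],None,fx=4,fy=4,interpolation=2); b=cv2.resize(im2[170:270,230:330],None,fx=4,fy=4,interpolation=2)
cv2.imwrite('pics/end1.png',np.hstack([a,b])[:,:,::-1])
crop('',im,230,135,315,210,9,'t_end'); cv2.imwrite('pics/scene_end.png',im2[:,:,::-1])
E
```

```text
t 27.95 pos [409.1  57.6 120.7] xang -9.96 F [ 0.4 -0.4  0.5] op 0.0 q [-0.05 -0.17  2.14 -0.    1.19  1.7 ]
t 28.05 pos [406.8  57.6 117. ] xang -9.99 F [-0.7  0.2  0.1] op 0.001 q [-0.05 -0.17  2.15 -0.    1.19  1.7 ]
```

View pics/end1.png

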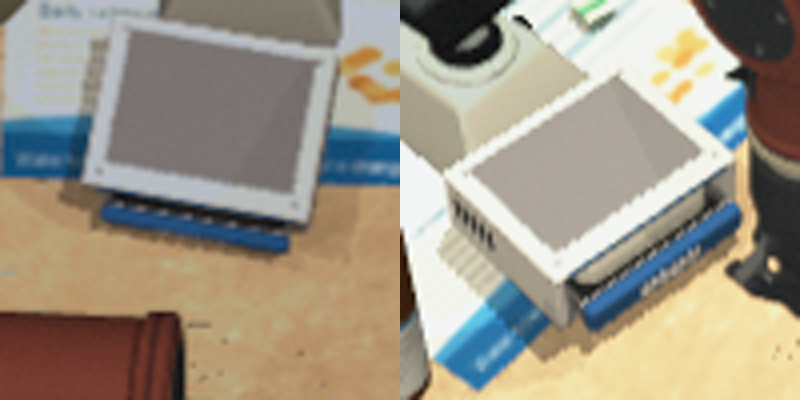

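View pics/t_end.png

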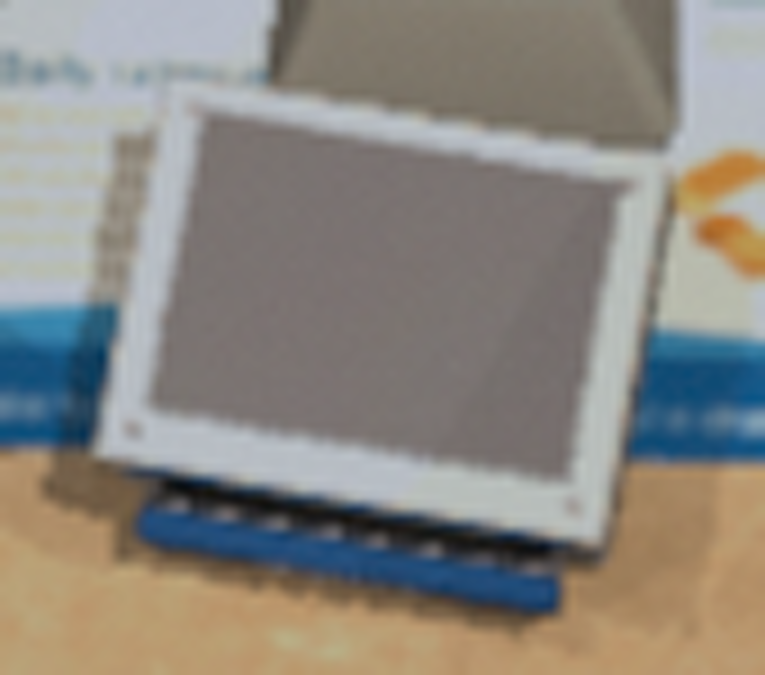

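View pics/scene_end.png

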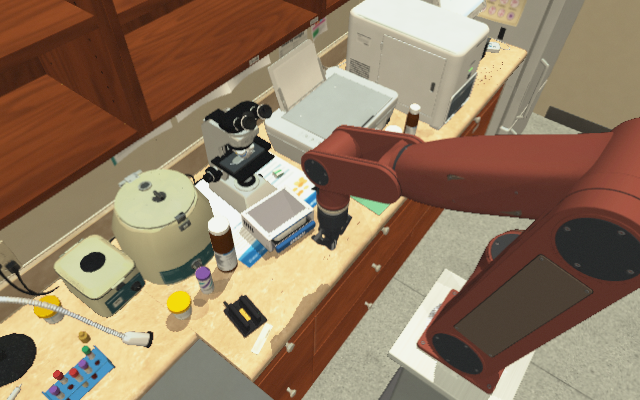

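The drawer stays latched: in the top view its bar has exactly the start position (edge from pixel (245,195) to (291,203)). The meter shows level behind the bar, and the bystanders are in place. A short hold, one more check, then hand in.

>>> servo_tool(increments=[[[0,0,0.1],0,1],[[0,0,0.1],0,1],[[0,0,0.1],0,1],[[0,0,0.1],0,1],[[0,0,0.1],0,1]])

```text
time_s: 28.55
tool_pos: [406.4, 57.6, 128.3]
eef_rot: [0.996, -0.087, -0.015, 0.001]
force: [0.8, 0.1, -0.4]
opening: 0.001
```

```bash
python3 - <<'E'
from h import *
im=cams.capture('top'); t0=cv2.imread('pics/top0.png')[:,:,::-1]
def bar(i):
    m=cv2.inRange(cv2.cvtColor(np.ascontiguousarray(i[188:240,240:300]),cv2.COLOR_RGB2HSV),(100,120,60),(125,255,255)); ys,xs=np.nonzero(m); return xs.mean()+240,ys.mean()+188,len(xs)
print(bar(t0),bar(im)); st(); print(r.hand_in())
E
```

```text
(np.float64(268.54857142857145), np.float64(196.39428571428573), 175) (np.float64(268.56470588235294), np.float64(196.5529411764706), 170)
t 28.6 pos [406.4  57.6 128.4] xang -9.99 F [-0.6 -0.5  0.1] op -0.004 q [-0.05 -0.18  2.14 -0.    1.22  1.7 ]
the job is handed in; nothing more can be done
None
```

The job is done and handed in at 28.6 s of the 67 s allowed; the interface gives no verdict.

**What I did:**
- I pressed the blue bar to its end stop at about 16 N, and the drawer sprang out.
- I lifted the meter from the cradle, stood it on its edge on the pad and tipped it onto its back while opening the fingers.
- I gripped it again across its width and lowered it into the well until it touched the floor.
- I pressed the drawer to the same stop at about 19 N and let go.

**Last checks:**
- **Drawer:** the bar is within about 0.2 pixel (under 1 mm) of its shut position at the start, 1.8 s after the press.
- **Meter:** before closing, both views showed it flat, keys up and centred in the well to about 2 mm. After closing, it still showed level behind the bar.
- **Bystanders:** those visible in the last full scene view stand where they were. The tape was hidden by the arm in that view, and I compared by eye rather than measuring.

**What disagreed or went wrong:**
- The two cameras differed by about 4 mm along y. I averaged them or measured relative to the gripper.
- One move call was refused for an out-of-range number. The call after it then ran in free space, with no effect on the scene.

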